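# Charge the tumbler and clamp its cover

### The job

Put every rough briar pipe bowl lying about into the bench tumbler by pushing it down through the sprung double flap on top. Then lay the plywood cover flat over the closed flaps, slid square against the low stop rib so that its edge lies under the clamp strap, and work the ratchet handle to and fro until the strap holds the cover down tight. Leave everything else on the bench where it is.

Things in the scene. Friction and masses are not known exactly. Their poses are not given: they have to be found in the camera images.
- hopper: Bench tumbler: green and clear box fixed to the bench, 196 (x) by 320 (y, -145 to +175), flat deck on top at z=200. Origin on the bench, z up. Clamp at the -y end, bolt axis at x=0, y=-50. A steel stop rib, 120 along x, 6 high, lies on the deck, its +y face at y=-12. Two upright stop posts, 14 thick, 64 above the deck, at x=+-57, y=-88. Inside, a slide leads from under the port to the -y end.
- port (a point): Centre of the port in the deck, level with the deck's top (hopper x=0, y=75, z=200), axes as the hopper's. The port is 140 (x) by 122 (y), shut by the two leaves. Below it the box is clear to 100 mm under the deck; a bowl is inside once it has dropped below the leaves.
- leaf_a (a joint): Flap leaf on the -x side of the port, 69 by 118, 4 thick, hinged along the port's -x edge (parallel to y); the leaves meet at x=0. rad: 0 = shut, level with the deck; grows as its free edge swings down into the box, to 1.45. A spring shuts it (0.11 N m shut, 0.22 N m open); a bowl's weight alone does not open it.
- leaf_b (a joint): The same leaf on the +x side.
- strap (a joint): Clamp strap: dark steel bar 50 wide (x), 12 thick, from y=-95 to y=+12 of the hopper, carrying nut and handle. m: 0 = top, its underside 20 mm above the deck; grows downwards as the nut turns (1.8 mm per rad), at most 0.0122. It meets the 10 mm thick cover at 0.010 and is tight from about 0.011 on (stops hard at 0.0115 to 0.0122).
- strap_end (a point): Middle of the lower edge of the strap's +y end.
- nut (a joint): Toothed nut on the clamp bolt (16 fins 0.39 rad apart, 84 across). rad: grows clockwise seen from above = tightening; stays where it is left (friction 0.4 N m); at most 6.78. Starts between 0 and 1.4.
- handle (a joint): Ratchet handle: flat arm above the nut turning about the bolt axis, upright round wooden grip at its end, 115 from the axis. rad: 0 = arm along hopper -y; grows clockwise from above (grip towards hopper -x); stops at -0.7 and +0.7. Clockwise its sprung pawl drives the nut (about 4 N at the grip); swung back it clicks over the fins and the nut stays; a full swing gains 2 or 3 fins. When tight it stops hard.
- grip (a point): Centre of the top face of the handle's wooden grip: 26 diameter, upright, 50 long downwards from here, then the arm. It sinks with the strap.
- briar0: Rough briar pipe bowl (there are two to four of them; absent ones read None): a wooden block 50 (x) by 48 (y) by 46 high (z), with a shank stub 30 wide, 30 high on its +x side reaching to x=+61. Origin under the middle of the bowl block, z up. 0.10 to 0.20 kg. Lies on the bench, handled best across y.
- briar1: Rough briar pipe bowl (there are two to four of them; absent ones read None): a wooden block 50 (x) by 48 (y) by 46 high (z), with a shank stub 30 wide, 30 high on its +x side reaching to x=+61. Origin under the middle of the bowl block, z up. 0.10 to 0.20 kg. Lies on the bench, handled best across y.
- briar2: Rough briar pipe bowl (there are two to four of them; absent ones read None): a wooden block 50 (x) by 48 (y) by 46 high (z), with a shank stub 30 wide, 30 high on its +x side reaching to x=+61. Origin under the middle of the bowl block, z up. 0.10 to 0.20 kg. Lies on the bench, handled best across y.
- briar3: Rough briar pipe bowl (there are two to four of them; absent ones read None): a wooden block 50 (x) by 48 (y) by 46 high (z), with a shank stub 30 wide, 30 high on its +x side reaching to x=+61. Origin under the middle of the bowl block, z up. 0.10 to 0.20 kg. Lies on the bench, handled best across y.
- cover: Plywood cover plate 176 (x) by 170 (y), 10 thick, with a dark wooden handle bar on top, 100 along x, 20 wide (y), from z=10 to z=46. Origin at the centre of the plate's underside. About 0.45 kg. Either way round is right. Home: flat on the deck over the port, its edge against the stop rib (centre then at y=73 of the hopper), the strap overlapping it 24 mm.
- sandblock: Bystander, to be left alone: cork sanding block 100 x 55 x 30
- driver: Bystander, to be left alone: screwdriver lying down
- candle: Bystander, to be left alone: candle in a brass holder, 122 high
- gluejar: Bystander, to be left alone: glue jar 64 across, 100 high
- waxtin: Bystander, to be left alone: wax tin 70 across, 45 high
- mallet: Bystander, to be left alone: hammer lying down
- brush: Bystander, to be left alone: brush lying down
Not all that is in view belongs to the job. Leave any blue, red or yellow look-alike of the briar0 alone.

How it is judged:
On the way, in this order (a step that is already met when the one before it is completed fails the run):
1. every bowl lies inside the tumbler and the flaps are shut (x of briar0 in the frame of hopper between -0.095 and 0.095 m and y of briar0 in the frame of hopper between -0.144 and 0.174 m and z of each of briar0, briar1, briar2, briar3 in the frame of hopper below 0.15 m and x of briar1 in the frame of hopper between -0.095 and 0.095 m and y of briar1 in the frame of hopper between -0.144 and 0.174 m and x of briar2 in the frame of hopper between -0.095 and 0.095 m and y of briar2 in the frame of hopper between -0.144 and 0.174 m and x of briar3 in the frame of hopper between -0.095 and 0.095 m and y of briar3 in the frame of hopper between -0.144 and 0.174 m and value of joint each of leaf_a, leaf_b below 0.12 rad), for 0.2 s.
2. the cover lies flat and square over the port against the rib, under the strap (x of cover in the frame of port between -0.018 and 0.018 m and y of cover in the frame of port between -0.02 and 0.016 m and z of cover in the frame of port between -0.006 and 0.006 m and angle between cover's own z axis and vertical below 0.06 rad and angle between the x axis of cover and the x axis of hopper, either way round below 0.12 rad), for 0.2 s.
3. the strap is tightened down on the cover (all of step 2 and contact force between strap and cover above 10 N), for 0.2 s.
At the end, for the whole second after the job is handed in: All bowls inside the box, both leaves shut (0.12 rad); cover flat on the deck, square within 0.12 rad, its centre within 18 mm of the port's along x and -20 to +16 mm along y; the strap presses on it with over 10 N; bystanders within 5 cm of their places (all of step 1 and all of step 3 and linear speed of cover below 0.02 m/s); the robot touches nothing.
It fails at once if a bystander is moved more than 5 cm (distance of any of sandblock, driver, candle, gluejar, waxtin, mallet, brush from where it was at the start of the episode above 0.05 m).
Of briar0, briar1, briar2, briar3 only 2 to 4 are there at a start; the rules pass over those that are not, and their reading is None.
At some moment in a run one of briar0, briar1, briar2, briar3 may be knocked a few centimetres aside while the robot is not near it.
Once in a run the grip may slacken for a moment while it holds something.
It also fails if it takes over 210 s, if anything falls off the work surface, if the arm or the gripper's body presses on something with over 40 N, if the wrist force passes 120 N, or if a joint passes its speed limit or range.

### The arm

A 6-joint arm with a two-finger parallel gripper is mounted at the origin on the work surface. World frame = base frame: x ahead of the robot, y to its left, z up, the work surface at z = 0. Lengths are in m, angles in rad, forces in N, time in s.
With the tool pointing down it reaches from about 0.25 to 0.775 m from the base axis. Payload 4 kg.
Tool frame: the origin (TCP) lies on the centre line of the jaws, within the pads' length; the fingertips stand 17 mm ahead of it and the grasp point (between the pads) lies 2 mm behind it; z points along the fingers, y is the line along which they close (so a half turn about z gives the same grasp; the last joint's range is limited). The gripper opens to 94 mm and grips with 3 to 60 N. Pads are 16 mm wide; open, the fingers measure 119 mm over their backs; the gripper's body (75 mm by 177 mm) begins 78 mm behind the grasp point.
Start: joints at [1.035, 0.087, 1.371, -0, 1.684, -0.103], TCP at [0.231, 0.499, 0.223] pointing down, gripper open.
Joint ranges: [-3.1, 3.1], [-0.76, 2.03], [0.27, 2.55], [-1.08, 4.22], [0.17, 2.65], [-2.57, 2.57]. Speed limits (rad/s): [2.79, 2.79, 3.14, 3.14, 3.14, 3.14].

### API

Orientations are given as [roll, pitch, yaw] about the fixed x, y, z axes, in that order (R = Rz(yaw) Ry(pitch) Rx(roll)).
In Python, from bench import robot gives the robot as it stands.
- The arm moves only by the tool servo_tool, never from a script. Its argument "plan" is a list of rows, each a list of 7 numbers: the shift along the tool's x, y, z normalised to -1 to 1, where 1 is 0.1 m, then the turn, a rotation vector about the tool's x, y, z normalised to -1 to 1, where 1 is pi/2 rad, then the finger opening in mm, from 0 to 94. In form: [[x, y, z, ax, ay, az, gripper], ...]. A call has 1 to 12 rows; each row is the pose to reach, as a shift and turn from the pose commanded when the call began, along the tool's axes at that moment; what a row does not reach only later rows make up. A row lasts 1/12 s, in which the tool goes at most 41.7 mm and 7.16 degrees, less where a joint would pass 70% of its speed; a pose out of reach is approached as far as the arm can. A call with a number of a shift or a turn outside -1 to 1 is refused whole. A call with a gripper value outside its range is refused whole. The fingers move at their own pace and stop on an object; the grip force is fixed at half the most. Time passes only in rows, so rows that repeat a pose let the fingers close. It gives the time, the measured TCP pose, the force, the opening and the grip force at its end, in the units of the state.
- robot.get_obs(): the state, without advancing time (a new reading comes with each control period).
- robot.snapshot(name): name is "side" or "top"; returns the picture (420x560x3 uint8, red, green, blue); there is no depth.
- robot.camera_params(name): a dict with "camera_matrix" (3x3 intrinsics, pixels), "distortion" ([k1, k2, p1, p2, k3] as OpenCV has them; the pictures are not rectified), "rvec" (rotation vector, rad) and "tvec" (3), from world to camera coordinates, as OpenCV has them. Camera axes: x right, y down, z forward; pixel columns grow to the right and rows downward; lengths in m; the calibration is good to about 2 mm. A picture is of the moment at which its call begins. camera_params takes no time and is no camera call.
- robot.close_job(): hands the job in; it is judged then, once.
Trained networks look in the newest picture that a camera, given by its name, has taken for a name from the list of things; names that differ only in an ending like _2 or _b are one class to them, and where a whole thing is asked for, a point or a joint stands for the part that bears it (a point fixed in the world has none). Each returns a list of dicts, best first, with "conf" (0 to 1); they miss things now and then, are a little off and sometimes report something else, mostly with a low value. They report only what shows in the picture. A call takes as long as a camera call. They do not tell look-alikes from the thing itself.
- robot.find_in(thing, camera): "extent" ([centre column, centre row, width, height] in pixels, round what is visible of it).
The state is a dict: "time": time; "joint_positions": joint angles; "qvel": joint speeds; "joint_torque": joint torques, N m; "tool_pos": TCP position; "ee_rot": TCP orientation; "wrist_force": force on the tool from outside, world axes, zero at the start; "wrist_torque": the same for the moment, N m; "width": finger opening in m; "finger_force": force on a finger pad.
Only numpy, scipy, OpenCV 4.12 (cv2) and the standard library are available. Lean on these libraries where they do the work, as an engineer would, in place of code of your own. Each camera call takes 0.05 s, during which the arm holds its last target. There are 200 camera calls.

## Working session

There is one attempt and no reset: what is moved stays moved. The work goes in short steps, Python scripts to look and compute and a tool call to move; the robot and the scene stay as the last step left them, time stands still between calls to the robot, and variables do not carry over. Pictures are saved under pics/ and viewed, at most 14 in all, crops included, and the job is handed in when it is done.

Besides the shell and the picture viewer there is one more tool, called after "Emit:" in YAML: its name, and indented under it one key for each argument. servo_tool: Moves the arm, as the interface text tells. Scaled input: -1 to 1 covers 0.1 m each way for a shift and pi/2 rad each way for a turn. Its arguments: {"type":"object","properties":{"plan":{"type":"array","items":{"type":"array","items":{"type":"number"}}}},"required":["plan"]}

```bash
ls; mkdir -p pics; cat > h.py <<'E'
import numpy as np, cv2
from bench import robot
def snap(n,f=None):
    im=robot.snapshot(n)
    if f: cv2.imwrite('pics/'+f,cv2.cvtColor(np.asarray(im),cv2.COLOR_RGB2BGR))
    return im
def cam(n):
    p=robot.camera_params(n); return [np.array(p[k],float) for k in("camera_matrix","distortion","rvec","tvec")]
def px2w(n,uv,z):
    K,D,r,t=cam(n); R=cv2.Rodrigues(r)[0]
    q=cv2.undistortPoints(np.array(uv,float).reshape(-1,1,2),K,D).reshape(-1,2)
    d=np.c_[q,np.ones(len(q))]@R; c=-R.T@t.ravel()
    return c+d*((z-c[2])/d[:,2])[:,None]
def w2px(n,P):
    K,D,r,t=cam(n); return cv2.projectPoints(np.array(P,float).reshape(-1,1,3),r,t,K,D)[0].reshape(-1,2)
E
python3 - <<'E'
from h import *
print(robot.get_obs())
for n in("top","side"):
    snap(n,n+"0.png")
    K,D,r,t=cam(n);R=cv2.Rodrigues(r)[0];print(n,K[0,0],-R.T@t.ravel(),R[2])
    for th in("briar0","cover","hopper","grip","strap"):
        print(th,[(np.round(d["extent"]).astype(int).tolist(),round(d["conf"],2)) for d in robot.find_in(th,n)])
E
```

```text
pics
{'time': 0.0, 'joint_positions': array([ 1.03488631e+00,  8.79503820e-02,  1.37225719e+00,  6.56418696e-06,
        1.68360685e+00, -1.03079764e-01]), 'qvel': array([ 4.91389025e-04, -2.40678553e-04,  2.18369279e-03,  7.09184647e-05,
       -9.62055656e-04, -7.74625022e-04]), 'joint_torque': array([-1.28935542e-03, -3.40179062e+01, -3.02426541e+01,  7.15931738e-02,
        3.30430933e-02, -1.49733710e-04]), 'tool_pos': array([0.23041869, 0.49883537, 0.22130519]), 'ee_rot': array([-3.13938335e+00, -2.35103450e-04,  2.70876287e+00]), 'wrist_force': array([0.11543485, 0.29278006, 0.13443102]), 'wrist_torque': array([-0.02686208,  0.01468581, -0.02105957]), 'finger_force': 0.0, 'width': 0.0939837342275711}
top 383.15167613913377 [ 0.41415202 -0.09163395  1.25033994] [ 0.09685148  0.00906837 -0.99525753]
briar0 [([415, 301, 22, 22], 0.97), ([376, 319, 30, 19], 0.89), ([364, 241, 19, 28], 0.81), ([303, 248, 24, 29], 0.8), ([336, 307, 21, 32], 0.8), ([270, 234, 24, 22], 0.61)]
cover [([291, 186, 57, 66], 0.76)]
hopper [([160, 185, 151, 87], 0.82)]
grip [([210, 182, 44, 13], 0.62), ([150, 266, 30, 25], 0.42)]
strap [([201, 182, 72, 19], 0.66), ([293, 186, 60, 60], 0.64)]
side 434.05483707218707 [-0.0148059  -0.70578916  1.11901605] [ 0.42634105  0.5093415  -0.7475323 ]
briar0 [([315, 399, 24, 43], 0.96), ([256, 243, 17, 27], 0.85), ([259, 379, 26, 38], 0.79), ([276, 273, 30, 22], 0.64), ([321, 314, 33, 26], 0.59), ([237, 163, 112, 112], 0.5)]
cover [([314, 236, 75, 61], 0.93)]
hopper [([235, 161, 110, 112], 0.77), ([329, 182, 21, 35], 0.65), ([216, 134, 31, 28], 0.48), ([357, 206, 22, 22], 0.17)]
grip [([370, 334, 54, 53], 0.72), ([261, 144, 35, 28], 0.67)]
strap [([253, 143, 45, 34], 0.66)]
```

View pics/top0.png

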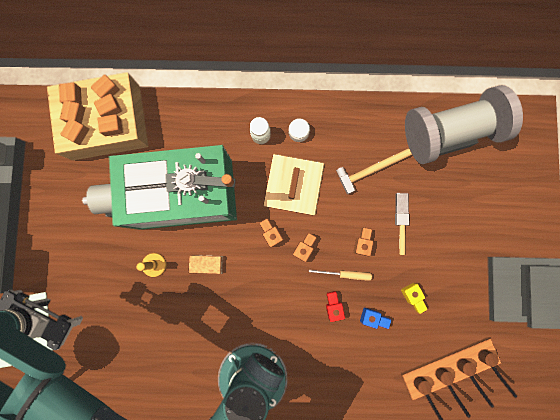

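View pics/side0.png

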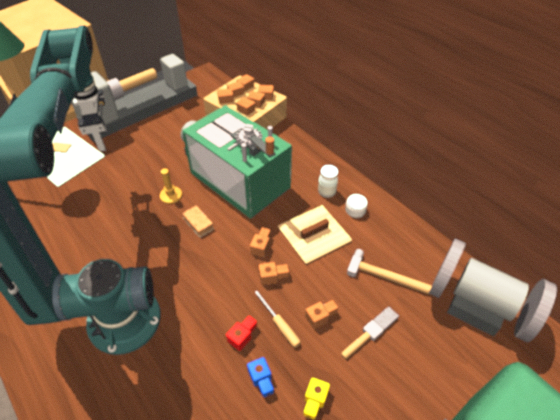

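The top view shows three orange bowls at (270,234), (305,248) and (366,241), the cover at (294,185), the hopper at (172,187) with its clamp to the right, and look-alikes in red, blue and yellow below. I'll enlarge it to get precise positions.

```bash
python3 - <<'E'
import cv2
a=cv2.imread('pics/top0.png')
cv2.imwrite('pics/c1.png',cv2.resize(a[135:275,100:260],None,fx=4,fy=4,interpolation=cv2.INTER_CUBIC))
cv2.imwrite('pics/c2.png',cv2.resize(a[145:270,240:400],None,fx=4.5,fy=4.5,interpolation=cv2.INTER_CUBIC))
E
```

```text
(no output)
```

View pics/c1.png

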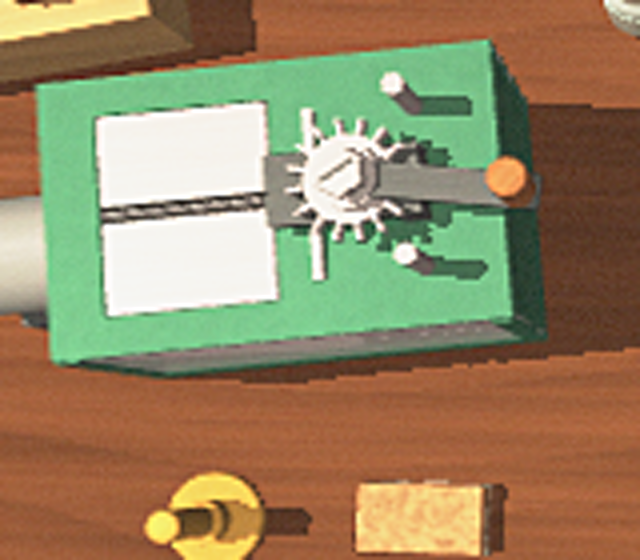

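View pics/c2.png

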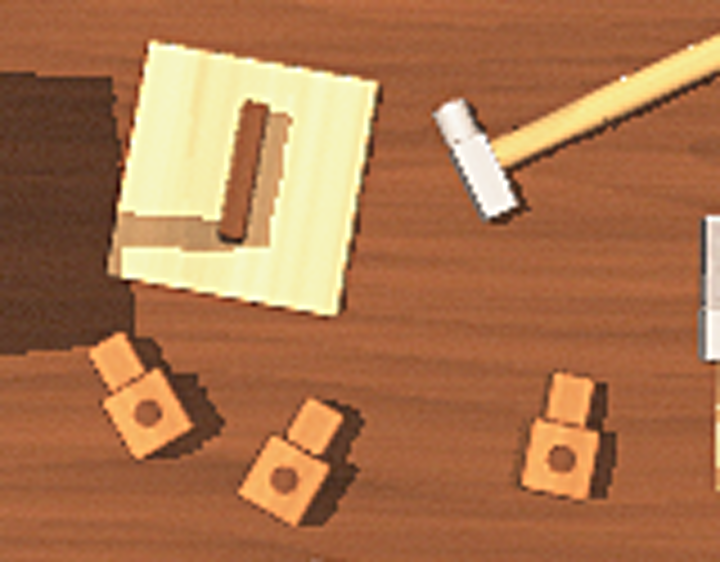

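```bash
python3 - <<'E'
from h import *
f=lambda L,o,s:np.array(L)/s+np.array(o)
A=lambda L,z:px2w('top',f(L,(100,135),4),z); B=lambda L,z:px2w('top',f(L,(240,145),4.5),z)
d=A([(37,86),(490,40),(515,320),(52,362)],.2); p=A([(95,118),(266,101),(278,298),(108,316)],.2)
print(d.round(4),p.round(4))
for q in(d,p):
  e1=q[0]-q[1]+q[3]-q[2]; e2=q[0]-q[3]+q[1]-q[2]   # +y hopper, +x hopper
  print('c',q.mean(0).round(4),'yaw',np.arctan2(-e1[0],e1[1]),np.arctan2(e2[1],e2[0]),np.linalg.norm(e1)/2,np.linalg.norm(e2)/2)
print('grip',A([(507,177)],.29))
for n,c,h in(('b1',[(105,412),(157,370),(193,424),(145,459)],(148,413)),('b2',[(278,432),(330,462),(298,526),(238,492)],(285,479)),('b3',[(533,417),(600,432),(587,500),(521,488)],(563,458))):
  w=B(c,.046);s=B([{'b1':(112,350),'b2':(318,412),'b3':(573,388)}[n]],.035)[0]
  m=w.mean(0);hh=B([h],.046)[0];v=s-hh;print(n,m.round(4),hh.round(4),'yaw',np.arctan2(v[1],v[0]).round(3),np.linalg.norm(v))
  for i in range(4):
    e=w[i]-w[i-1];print('  ',round((np.arctan2(e[1],e[0]))%(np.pi/2),3),round(np.linalg.norm(e),3),end='')
  print()
w=B([(150,40),(380,80),(338,316),(108,272)],.01);h=B([(257,102),(231,242)],.046);e=h[0]-h[1]
print('cover',w.mean(0),w.round(4),h,h.mean(0),'yaw',np.arctan2(e[1],e[0]))
for i in range(4):
    e=w[i]-w[i-1];print('  ',round((np.arctan2(e[1],e[0]))%(np.pi/2),3),round(np.linalg.norm(e),3),end='')
print(cv2.Rodrigues(np.array([0,0,0.]))[0].shape)
# side check
print(w2px('side',[B([h_],.046)[0] for h_ in((148,413),(285,479),(563,458))]).round())
E
```

```text
[[0.6577 0.4056 0.2   ]
 [0.697  0.088  0.2   ]
 [0.5004 0.0633 0.2   ]
 [0.4642 0.3821 0.2   ]] [[0.6357 0.3631 0.2   ]
 [0.6503 0.2434 0.2   ]
 [0.512  0.2278 0.2   ]
 [0.4969 0.3452 0.2   ]]
c [0.5799 0.2348 0.2   ] yaw 0.11804620842251996 0.1229621426996577 0.32038155485148595 0.19653830595629268
c [0.5737 0.2949 0.2   ] yaw 0.1243516898550423 0.12027378604641738 0.11943137753930827 0.13954501874273453
grip [[0.58405472 0.05842976 0.29      ]]
b1 [ 0.4454 -0.0565  0.046 ] [ 0.4476 -0.0551  0.046 ] yaw 0.547 0.05281999709502764
   0.732 0.043   0.703 0.047   0.612 0.045   0.651 0.041
b2 [ 0.4048 -0.152   0.046 ] [ 0.404  -0.1514  0.046 ] yaw -0.451 0.05369376700625879
   1.001 0.05   1.07 0.042   1.122 0.05   1.08 0.048
b3 [ 0.422  -0.3423  0.046 ] [ 0.4229 -0.3442  0.046 ] yaw -0.185 0.051354835907192094
   1.407 0.05   1.372 0.048   1.382 0.048   1.414 0.046
cover [ 0.62209894 -0.11950845  0.01      ] [[ 0.7217 -0.0486  0.01  ]
 [ 0.6954 -0.2176  0.01  ]
 [ 0.5215 -0.1893  0.01  ]
 [ 0.5498 -0.0225  0.01  ]] [[ 0.66948743 -0.12690655  0.046     ]
 [ 0.56900666 -0.11049972  0.046     ]] [ 0.61924704 -0.11870313  0.046     ] yaw -0.16185496932080587
   1.42 0.174   1.417 0.171   1.41 0.176   1.403 0.169(3, 3)
[[259. 241.]
 [267. 270.]
 [317. 312.]]
```

```bash
cat >> h.py <<'E'
def cur():
    o=robot.get_obs(); return np.r_[o['tool_pos'],o['ee_rot'][2]]
def plan(wps,start=None,dps=2):
    "split world waypoints (x,y,z,yaw) into calls: tool-axis shift/turn (normalised) and rows needed"
    p=np.array(cur() if start is None else start,float)
    for w in wps:
        w=np.array(w,float); k=0
        while k<12:
            d=w[:3]-p[:3]; a=w[3]-p[3]; a=(a+np.pi)%(2*np.pi)-np.pi
            if np.linalg.norm(d)<6e-4 and abs(a)<4e-3: break
            c,s=np.cos(p[3]),np.sin(p[3])
            T=np.array([[c,s,0],[s,-c,0],[0,0,-1]]); t=T@d
            m=max(1,abs(t).max()/.1); t=np.round(t/m/.1,3); az=np.clip(np.round(-a/(np.pi/2),3),-.75,.75)
            rows=max(np.linalg.norm(t)*.1/.0417,abs(az)*90/7.16)
            p=np.r_[p[:3]+T.T@t*.1,p[3]-az*np.pi/2]
            print(t.tolist(),'az',az,'rows %.1f'%rows,'->',p.round(3)); k+=1
        print('-- wp')
    return p
HO=np.array([.5817,.2199]); HY=.121
def hop(x,y):
    c,s=np.cos(HY),np.sin(HY); return HO+np.array([c*x-s*y,s*x+c*y])
E
python3 - <<'E'
from h import *
plan([(.4468,-.0557,.14,.63),(.4468,-.0557,.028,.63),(.4468,-.0557,.24,.63)])
E
```

```text
[-1.0, -0.963, 0.192] az 0.75 rows 9.4 -> [0.281 0.37  0.203 1.531]
[-1.0, 0.436, 0.151] az 0.573 rows 7.2 -> [0.321 0.268 0.188 0.631]
[-0.265, 1.0, 0.144] az 0.0 rows 2.5 -> [0.358 0.172 0.174 0.631]
[-0.265, 1.0, 0.143] az 0.0 rows 2.5 -> [0.396 0.075 0.16  0.631]
[-0.266, 1.0, 0.144] az 0.0 rows 2.5 -> [ 0.433 -0.021  0.145  0.631]
[-0.095, 0.361, 0.051] az 0.0 rows 0.9 -> [ 0.447 -0.056  0.14   0.631]
-- wp
[-0.0, -0.0, 1.0] az 0.0 rows 2.4 -> [ 0.447 -0.056  0.04   0.631]
[-0.0, -0.0, 0.12] az 0.0 rows 0.3 -> [ 0.447 -0.056  0.028  0.631]
-- wp
[-0.0, -0.0, -1.0] az 0.0 rows 2.4 -> [ 0.447 -0.056  0.128  0.631]
[-0.0, -0.0, -1.0] az 0.0 rows 2.4 -> [ 0.447 -0.056  0.228  0.631]
[-0.0, -0.0, -0.12] az 0.0 rows 0.3 -> [ 0.447 -0.056  0.24   0.631]
-- wp
```

Emit:
servo_tool:
  plan:
    - [-1, -0.963, 0, 0, 0, 0.75, 94]
    - [-1, -0.963, 0, 0, 0, 0.75, 94]
    - [-1, -0.963, 0, 0, 0, 0.75, 94]
    - [-1, -0.963, 0, 0, 0, 0.75, 94]
    - [-1, -0.963, 0, 0, 0, 0.75, 94]
    - [-1, -0.963, 0, 0, 0, 0.75, 94]
    - [-1, -0.963, 0, 0, 0, 0.75, 94]
    - [-1, -0.963, 0, 0, 0, 0.75, 94]
    - [-1, -0.963, 0, 0, 0, 0.75, 94]
    - [-1, -0.963, 0, 0, 0, 0.75, 94]
    - [-1, -0.963, 0, 0, 0, 0.75, 94]

```text
time: 1.52
tool_pos: [0.2811, 0.3699, 0.2226]
ee_rot: [3.141, -0.0, 1.53]
wrist_force: [0.1, -0.5, 0.1]
width: 0.094
finger_force: 0.0
```

Emit:
servo_tool:
  plan:
    - [-1, 0.436, 0, 0, 0, 0.573, 94]
    - [-1, 0.436, 0, 0, 0, 0.573, 94]
    - [-1, 0.436, 0, 0, 0, 0.573, 94]
    - [-1, 0.436, 0, 0, 0, 0.573, 94]
    - [-1, 0.436, 0, 0, 0, 0.573, 94]
    - [-1, 0.436, 0, 0, 0, 0.573, 94]
    - [-1, 0.436, 0, 0, 0, 0.573, 94]
    - [-1, 0.436, 0, 0, 0, 0.573, 94]
    - [-1, 0.436, 0, 0, 0, 0.573, 94]

```text
time: 2.27
tool_pos: [0.3207, 0.2682, 0.2226]
ee_rot: [-3.142, -0.0, 0.632]
wrist_force: [-0.4, 0.8, -0.3]
width: 0.0938
finger_force: 0.0
```

Emit:
servo_tool:
  plan:
    - [-0.265, 1, 0.15, 0, 0, 0, 94]
    - [-0.265, 1, 0.15, 0, 0, 0, 94]
    - [-0.265, 1, 0.15, 0, 0, 0, 94]

```text
time: 2.52
tool_pos: [0.3585, 0.1696, 0.207]
ee_rot: [3.14, 0.001, 0.633]
wrist_force: [0.9, 0.9, 0.2]
width: 0.0937
finger_force: 0.0
```

Emit:
servo_tool:
  plan:
    - [-0.265, 1, 0.15, 0, 0, 0, 94]
    - [-0.265, 1, 0.15, 0, 0, 0, 94]
    - [-0.265, 1, 0.15, 0, 0, 0, 94]

```text
time: 2.77
tool_pos: [0.3963, 0.0723, 0.1919]
ee_rot: [3.14, 0.001, 0.63]
wrist_force: [-0.7, 0.8, -0.2]
width: 0.0936
finger_force: 0.0
```

Emit:
servo_tool:
  plan:
    - [-0.265, 1, 0.15, 0, 0, 0, 94]
    - [-0.265, 1, 0.15, 0, 0, 0, 94]
    - [-0.265, 1, 0.15, 0, 0, 0, 94]
    - [-0.265, 1, 0.15, 0, 0, 0, 94]
    - [-0.265, 1, 0.15, 0, 0, 0, 94]

```text
time: 3.18
tool_pos: [0.4332, -0.0215, 0.1771]
ee_rot: [-3.14, 0.0, 0.63]
wrist_force: [0.3, -0.1, -0.2]
width: 0.0944
finger_force: 0.0
```

```bash
python3 - <<'E'
from h import *
print(robot.get_obs()['time'],cur())
for n in("top","side"):
    snap(n,n+"1.png")
    print(n,[(np.round(d["extent"],1).tolist(),round(d["conf"],2)) for d in robot.find_in("briar0",n)])
plan([(.4468,-.0557,.1,.63),(.4468,-.0557,.028,.63)])
a=cv2.imread('pics/top1.png');b=cv2.imread('pics/side1.png')
cv2.imwrite('pics/c3.png',np.hstack([cv2.resize(a[180:290,240:400],(640,440)),]))
E
```

```text
3.1833 [ 0.43320844 -0.02147083  0.17710388  0.62963852]
top [([364.3, 242.4, 22.0, 29.5], 0.96), ([413.8, 298.6, 23.3, 21.9], 0.86), ([304.0, 248.1, 23.0, 25.6], 0.74), ([336.9, 305.9, 19.5, 33.4], 0.7), ([375.2, 318.6, 27.6, 20.3], 0.55)]
side [([274.2, 272.6, 26.2, 23.0], 0.92), ([322.0, 314.1, 31.0, 30.2], 0.85), ([239.6, 334.9, 32.5, 39.1], 0.73), ([258.9, 242.8, 16.9, 31.8], 0.67), ([315.0, 400.1, 26.0, 39.8], 0.59), ([261.5, 377.9, 21.6, 33.9], 0.58)]
[-0.103, 0.371, 0.779] az 0.002 rows 2.1 -> [ 0.447 -0.056  0.1    0.63 ]
-- wp
[-0.0, -0.0, 0.72] az 0.0 rows 1.7 -> [ 0.447 -0.056  0.028  0.63 ]
-- wp
```

View pics/c3.png

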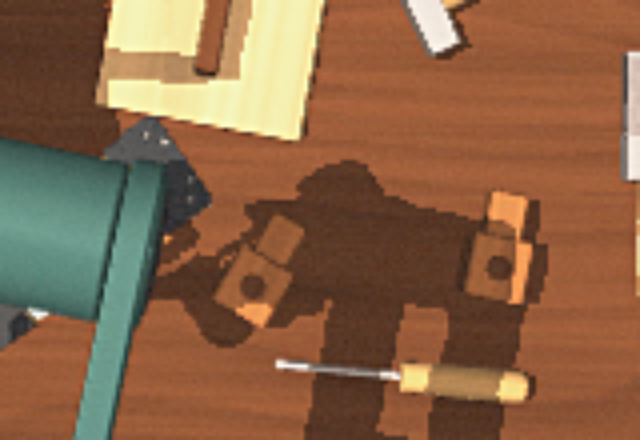

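The gripper is over bowl 1 (hidden under the arm in the top view). Bowls 2 and 3 are unmoved at (303,252) and (365,246) full-image pixels, so I'll grasp.

Emit:
servo_tool:
  plan:
    - [-0.1, 0.37, 0.4, 0, 0, 0, 94]
    - [-0.1, 0.37, 0.78, 0, 0, 0, 94]
    - [-0.1, 0.37, 0.78, 0, 0, 0, 94]
    - [-0.1, 0.37, 0.78, 0, 0, 0, 94]

```text
time: 3.72
tool_pos: [0.4444, -0.0552, 0.0966]
ee_rot: [-3.135, 0.005, 0.632]
wrist_force: [-0.3, 0.4, -0.2]
width: 0.094
finger_force: 0.0
```

Emit:
servo_tool:
  plan:
    - [0, 0, 0.3, 0, 0, 0, 94]
    - [0, 0, 0.6, 0, 0, 0, 94]
    - [0, 0, 0.72, 0, 0, 0, 94]
    - [0, 0, 0.72, 0, 0, 0, 94]
    - [0, 0, 0.72, 0, 0, 0, 40]
    - [0, 0, 0.72, 0, 0, 0, 35]
    - [0, 0, 0.72, 0, 0, 0, 35]
    - [0, 0, 0.72, 0, 0, 0, 35]
    - [0, 0, 0.72, 0, 0, 0, 35]
    - [0, 0, 0.72, 0, 0, 0, 35]
    - [0, 0, 0.72, 0, 0, 0, 35]

```text
time: 4.63
tool_pos: [0.4471, -0.0566, 0.0278]
ee_rot: [-3.141, -0.0, 0.63]
wrist_force: [-1.7, 0.3, 1.0]
width: 0.0511
finger_force: 0.5
```

Emit:
servo_tool:
  plan:
    - [0, 0, -0.2, 0, 0, 0, 35]
    - [0, 0, -0.5, 0, 0, 0, 35]
    - [0, 0, -0.8, 0, 0, 0, 35]
    - [0, 0, -1, 0, 0, 0, 35]
    - [0, 0, -1, 0, 0, 0, 35]

```text
time: 5.05
tool_pos: [0.45, -0.0575, 0.1323]
ee_rot: [3.134, -0.006, 0.631]
wrist_force: [0.2, 0.4, -1.3]
width: 0.0481
finger_force: 29.6
```

```bash
python3 - <<'E'
from h import *
g=hop(0,62e-3);print(g)
plan([(.4468,-.0557,.29,.63),(.45,.26,.29,1.692),(g[0],g[1],.285,1.692),(g[0],g[1],.127,1.692)])
print(px2w('top',[(210,182)],.29), w2px('side',[[*hop(0,-.165),z] for z in(.25,.27,.29,.31)]))
E
```

```text
[0.57421629 0.28144668]
[-0.01, -0.021, -1.0] az 0.0 rows 2.4 -> [ 0.448 -0.056  0.232  0.631]
[-0.005, -0.012, -0.577] az 0.0 rows 1.4 -> [ 0.447 -0.056  0.29   0.631]
-- wp
[0.746, -1.0, -0.0] az -0.676 rows 8.5 -> [0.448 0.069 0.29  1.692]
[1.0, 0.132, -0.0] az 0.0 rows 2.4 -> [0.449 0.17  0.29  1.692]
[0.893, 0.118, -0.0] az 0.0 rows 2.2 -> [0.45  0.26  0.29  1.692]
-- wp
[0.049, 1.0, 0.04] az 0.0 rows 2.4 -> [0.549 0.277 0.286 1.692]
[0.013, 0.259, 0.01] az 0.0 rows 0.6 -> [0.574 0.281 0.285 1.692]
-- wp
[0.0, 0.0, 1.0] az 0.0 rows 2.4 -> [0.574 0.281 0.185 1.692]
[0.0, 0.0, 0.58] az 0.0 rows 1.4 -> [0.574 0.281 0.127 1.692]
-- wp
[[0.57607467 0.10079181 0.29      ]] [[274.38878943 151.39222245]
 [274.35250799 146.32732505]
 [274.31554194 141.14799213]
 [274.27787634 135.85076381]]
```

Emit:
servo_tool:
  plan:
    - [0, 0, -0.4, 0, 0, 0, 35]
    - [0, 0, -0.75, 0, 0, 0, 35]
    - [0, 0, -1, 0, 0, 0, 35]
    - [0, 0, -1, 0, 0, 0, 35]

```text
time: 5.38
tool_pos: [0.4493, -0.0573, 0.2319]
ee_rot: [3.135, -0.006, 0.631]
wrist_force: [-0.0, -0.0, -0.9]
width: 0.0481
finger_force: 29.6
```

Emit:
servo_tool:
  plan:
    - [0.1, -0.1, -0.3, 0, 0, -0.05, 35]
    - [0.2, -0.25, -0.6, 0, 0, -0.12, 35]
    - [0.3, -0.4, -0.6, 0, 0, -0.2, 35]
    - [0.45, -0.6, -0.6, 0, 0, -0.28, 35]
    - [0.6, -0.8, -0.6, 0, 0, -0.36, 35]
    - [0.746, -1, -0.6, 0, 0, -0.44, 35]
    - [0.746, -1, -0.6, 0, 0, -0.52, 35]
    - [0.746, -1, -0.6, 0, 0, -0.6, 35]
    - [0.746, -1, -0.6, 0, 0, -0.676, 35]
    - [0.746, -1, -0.6, 0, 0, -0.676, 35]

```text
time: 6.22
tool_pos: [0.4476, 0.0683, 0.2842]
ee_rot: [-3.136, -0.001, 1.695]
wrist_force: [0.1, 0.2, -2.2]
width: 0.0481
finger_force: 29.6
```

Emit:
servo_tool:
  plan:
    - [0.25, 0.03, 0, 0, 0, 0, 35]
    - [0.6, 0.08, 0, 0, 0, 0, 35]
    - [1, 0.13, 0, 0, 0, 0, 35]
    - [1, 0.13, 0, 0, 0, 0, 35]

```text
time: 6.55
tool_pos: [0.448, 0.1743, 0.2847]
ee_rot: [-3.138, -0.004, 1.696]
wrist_force: [-0.2, 0.3, -1.4]
width: 0.0479
finger_force: 29.6
```

Emit:
servo_tool:
  plan:
    - [0.3, 0.03, 0, 0, 0, 0, 35]
    - [0.6, 0.08, 0, 0, 0, 0, 35]
    - [0.89, 0.12, 0, 0, 0, 0, 35]
    - [0.89, 0.12, 0, 0, 0, 0, 35]

```text
time: 6.88
tool_pos: [0.4495, 0.2623, 0.2845]
ee_rot: [-3.138, -0.002, 1.694]
wrist_force: [-0.4, -0.3, -1.0]
width: 0.0485
finger_force: 3.0
```

Emit:
servo_tool:
  plan:
    - [0.02, 0.3, 0, 0, 0, 0, 35]
    - [0.04, 0.65, 0, 0, 0, 0, 35]
    - [0.05, 1, 0, 0, 0, 0, 35]
    - [0.05, 1, 0, 0, 0, 0, 35]
    - [0.05, 1, 0, 0, 0, 0, 35]

```text
time: 7.3
tool_pos: [0.5499, 0.2746, 0.2827]
ee_rot: [-3.134, 0.002, 1.689]
wrist_force: [-1.1, -0.3, -1.8]
width: 0.0479
finger_force: 30.0
```

```bash
python3 - <<'E'
from h import *
g=hop(0,62e-3);o=robot.get_obs();print(o['time'],cur(),o['width'],o['finger_force'])
for n in("top","side"): snap(n,n+"2.png")
plan([(g[0],g[1],.27,1.692),(g[0],g[1],.127,1.692)])
a=cv2.imread('pics/top2.png');b=cv2.imread('pics/side2.png')
cv2.imwrite('pics/c4.png',np.hstack([cv2.resize(a[135:265,90:250],(400,325)),cv2.resize(b[90:220,160:320],(400,325))]))
E
```

```text
7.3 [0.54986084 0.27456948 0.28272437 1.68865128] 0.04794857981334016 29.999711215496063
[0.033, 0.264, 0.162] az -0.001 rows 0.7 -> [0.574 0.281 0.27  1.692]
-- wp
[0.0, -0.0, 1.0] az 0.0 rows 2.4 -> [0.574 0.281 0.17  1.692]
[0.0, -0.0, 0.43] az 0.0 rows 1.0 -> [0.574 0.281 0.127 1.692]
-- wp
```

View pics/c4.png

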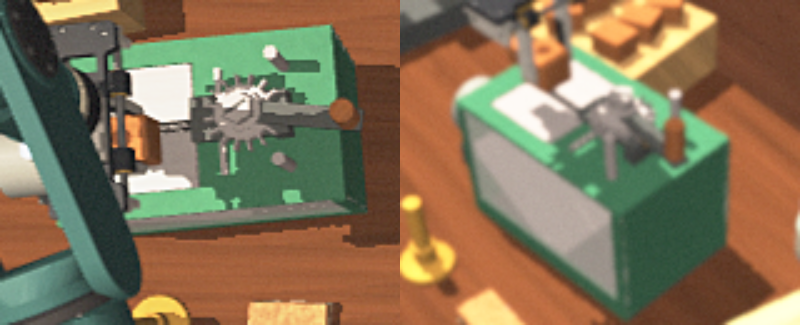

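Bowl is held over the port after a brief slack of the grip (bowl at c4 pixel (135,140) / (540,55)). Next I'll push it through.

Emit:
servo_tool:
  plan:
    - [0.02, 0.15, 0.1, 0, 0, 0, 35]
    - [0.03, 0.26, 0.16, 0, 0, 0, 35]
    - [0.03, 0.26, 0.16, 0, 0, 0, 35]
    - [0.03, 0.26, 0.16, 0, 0, 0, 35]

```text
time: 7.73
tool_pos: [0.5736, 0.2816, 0.2709]
ee_rot: [-3.14, 0.0, 1.692]
wrist_force: [-0.8, -0.2, -0.7]
width: 0.0475
finger_force: 30.0
```

Emit:
servo_tool:
  plan:
    - [0, 0, 0.15, 0, 0, 0, 35]
    - [0, 0, 0.3, 0, 0, 0, 35]
    - [0, 0, 0.42, 0, 0, 0, 35]
    - [0, 0, 0.54, 0, 0, 0, 35]
    - [0, 0, 0.66, 0, 0, 0, 35]
    - [0, 0, 0.78, 0, 0, 0, 35]
    - [0, 0, 0.9, 0, 0, 0, 35]
    - [0, 0, 1, 0, 0, 0, 35]
    - [0, 0, 1, 0, 0, 0, 35]

```text
time: 8.48
tool_pos: [0.5738, 0.2819, 0.1699]
ee_rot: [-3.14, 0.0, 1.693]
wrist_force: [0.3, 0.7, -3.2]
width: 0.0475
finger_force: 34.7
```

Emit:
servo_tool:
  plan:
    - [0, 0, 0.1, 0, 0, 0, 35]
    - [0, 0, 0.2, 0, 0, 0, 35]
    - [0, 0, 0.3, 0, 0, 0, 35]
    - [0, 0, 0.38, 0, 0, 0, 35]
    - [0, 0, 0.38, 0, 0, 0, 35]

```text
time: 8.9
tool_pos: [0.5733, 0.2817, 0.1314]
ee_rot: [-3.138, 0.001, 1.693]
wrist_force: [0.0, 1.4, -3.2]
width: 0.048
finger_force: 36.9
```

Emit:
servo_tool:
  plan:
    - [0, 0, 0, 0, 0, 0, 85]
    - [0, 0, 0, 0, 0, 0, 85]
    - [0, 0, 0, 0, 0, 0, 85]
    - [0, 0, 0, 0, 0, 0, 85]
    - [0, 0, 0, 0, 0, 0, 85]
    - [0, 0, 0, 0, 0, 0, 85]
    - [0, 0, 0, 0, 0, 0, 85]
    - [0, 0, 0, 0, 0, 0, 85]

```text
time: 9.57
tool_pos: [0.5746, 0.2818, 0.1339]
ee_rot: [3.141, 0.0, 1.692]
wrist_force: [-0.5, -0.4, -6.3]
width: 0.0845
finger_force: 4.2
```

Emit:
servo_tool:
  plan:
    - [0, 0, -0.15, 0, 0, 0, 85]
    - [0, 0, -0.4, 0, 0, 0, 85]
    - [0, 0, -0.7, 0, 0, 0, 85]
    - [0, 0, -1, 0, 0, 0, 85]
    - [0, 0, -1, 0, 0, 0, 85]

```text
time: 9.98
tool_pos: [0.5778, 0.2834, 0.2452]
ee_rot: [3.123, -0.005, 1.693]
wrist_force: [-0.3, 0.6, 1.3]
width: 0.0849
finger_force: 0.0
```

Emit:
servo_tool:
  plan:
    - [0, -0.3, -0.5, 0, 0, 0, 94]
    - [0, -0.6, -0.6, 0, 0, 0, 94]
    - [0, -1, -0.6, 0, 0, 0, 94]
    - [0, -1, -0.6, 0, 0, 0, 94]
    - [0, -1, -0.6, 0, 0, 0, 94]

```text
time: 10.4
tool_pos: [0.474, 0.2701, 0.2969]
ee_rot: [3.135, -0.002, 1.694]
wrist_force: [1.3, 0.5, -0.5]
width: 0.094
finger_force: 0.0
```

```bash
python3 - <<'E'
from h import *
print(cur())
for n in("top","side"):
    snap(n,n+"3.png")
    print(n,[(np.round(d["extent"],1).tolist(),round(d["conf"],2)) for d in robot.find_in("briar0",n)])
plan([(.42,.1,.27,1.2),(.4043,-.1516,.14,-.48)])
a=cv2.imread('pics/top3.png');b=cv2.imread('pics/side3.png')
cv2.imwrite('pics/c5.png',np.hstack([cv2.resize(a[135:275,90:400],(440,199)) ,cv2.resize(b[90:220,160:320],(245,199))]))
cv2.imwrite('pics/c5.png',np.vstack([cv2.resize(a[135:275,90:400],(620,280)),np.hstack([cv2.resize(b[90:220,160:320],(345,280)),cv2.resize(b[210:340,210:337],(275,280))])]))
E
```

```text
[0.47398694 0.2701026  0.29692852 1.69392911]
top [([415.8, 299.2, 22.8, 23.1], 0.98), ([373.8, 318.8, 28.4, 15.2], 0.92), ([335.1, 306.8, 16.7, 28.1], 0.86), ([364.2, 240.2, 18.0, 27.5], 0.84), ([303.9, 248.2, 22.7, 25.8], 0.77)]
side [([317.4, 398.9, 22.9, 42.1], 0.92), ([259.6, 378.2, 30.1, 39.7], 0.9), ([240.1, 334.1, 30.3, 37.9], 0.68), ([275.6, 273.2, 30.8, 19.9], 0.59), ([392.0, 272.9, 87.4, 45.7], 0.43), ([248.1, 136.1, 26.1, 20.5], 0.28)]
[-1.0, -0.471, 0.145] az 0.313 rows 3.9 -> [0.442 0.165 0.279 1.2  ]
[-0.684, 0.035, 0.09] az 0.0 rows 1.7 -> [0.42 0.1  0.27 1.2 ]
-- wp
[-1.0, 0.318, 0.541] az 0.75 rows 9.4 -> [ 0.413 -0.005  0.216  0.022]
[-0.085, 1.0, 0.518] az 0.32 rows 4.0 -> [ 0.407 -0.105  0.164 -0.48 ]
[0.19, 0.427, 0.241] az -0.0 rows 1.3 -> [ 0.404 -0.152  0.14  -0.48 ]
-- wp
```

View pics/c5.png

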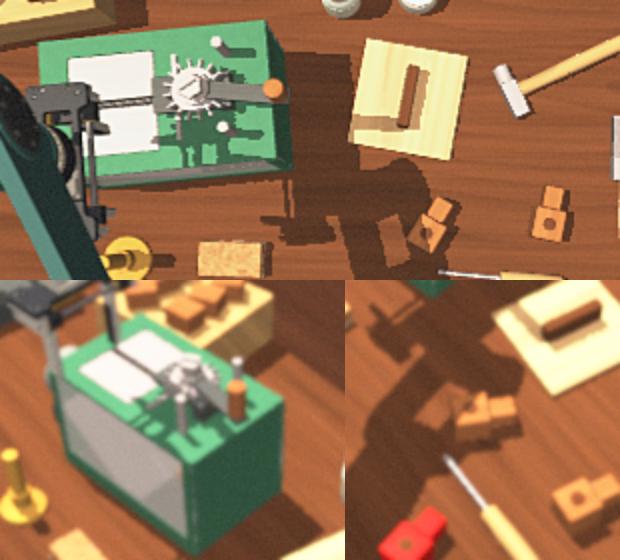

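The flaps look shut, bowl 1 is gone from the deck, and bowls 2 and 3 are in their places. On to bowl 2.

Emit:
servo_tool:
  plan:
    - [-1, -0.471, 0, 0, 0, 0.313, 94]
    - [-1, -0.471, 0, 0, 0, 0.313, 94]
    - [-1, -0.471, 0, 0, 0, 0.313, 94]
    - [-1, -0.471, 0, 0, 0, 0.313, 94]
    - [-1, -0.471, 0, 0, 0, 0.313, 94]

```text
time: 11.02
tool_pos: [0.4414, 0.1635, 0.2935]
ee_rot: [3.141, -0.0, 1.196]
wrist_force: [-0.1, 0.2, 0.1]
width: 0.0938
finger_force: 0.0
```

Emit:
servo_tool:
  plan:
    - [-0.684, 0.035, 0.1, 0, 0, 0, 94]
    - [-0.684, 0.035, 0.2, 0, 0, 0, 94]

```text
time: 11.18
tool_pos: [0.4203, 0.0993, 0.2744]
ee_rot: [3.139, -0.001, 1.206]
wrist_force: [0.4, -0.6, -0.8]
width: 0.094
finger_force: 0.0
```

Emit:
servo_tool:
  plan:
    - [-1, 0.318, 0.54, 0, 0, 0.75, 94]
    - [-1, 0.318, 0.54, 0, 0, 0.75, 94]
    - [-1, 0.318, 0.54, 0, 0, 0.75, 94]
    - [-1, 0.318, 0.54, 0, 0, 0.75, 94]
    - [-1, 0.318, 0.54, 0, 0, 0.75, 94]
    - [-1, 0.318, 0.54, 0, 0, 0.75, 94]
    - [-1, 0.318, 0.54, 0, 0, 0.75, 94]
    - [-1, 0.318, 0.54, 0, 0, 0.75, 94]
    - [-1, 0.318, 0.54, 0, 0, 0.75, 94]
    - [-1, 0.318, 0.54, 0, 0, 0.75, 94]
    - [-1, 0.318, 0.54, 0, 0, 0.75, 94]

```text
time: 12.1
tool_pos: [0.4135, -0.0048, 0.2191]
ee_rot: [-3.141, 0.001, 0.025]
wrist_force: [-0.6, 1.1, -1.1]
width: 0.0939
finger_force: 0.0
```

Emit:
servo_tool:
  plan:
    - [-0.085, 1, 0.5, 0, 0, 0.32, 94]
    - [-0.085, 1, 0.5, 0, 0, 0.32, 94]
    - [-0.085, 1, 0.5, 0, 0, 0.32, 94]
    - [-0.085, 1, 0.5, 0, 0, 0.32, 94]
    - [-0.085, 1, 0.5, 0, 0, 0.32, 94]
    - [-0.085, 1, 0.5, 0, 0, 0.32, 94]
    - [-0.085, 1, 0.5, 0, 0, 0.32, 94]

```text
time: 12.68
tool_pos: [0.407, -0.1048, 0.1699]
ee_rot: [-3.141, -0.001, -0.475]
wrist_force: [-0.2, 1.3, -0.3]
width: 0.0943
finger_force: 0.0
```

```bash
python3 - <<'E'
from h import *
for n in("side",):
    snap(n,n+"4.png")
    print(n,[(np.round(d["extent"],1).tolist(),round(d["conf"],2)) for d in robot.find_in("briar0",n)])
plan([(.4043,-.1516,.1,-.48),(.4043,-.1516,.028,-.48)])
E
```

```text
side [([240.7, 334.4, 31.4, 37.5], 0.94), ([260.7, 379.1, 28.6, 35.5], 0.88), ([327.6, 306.4, 35.7, 25.2], 0.82), ([317.6, 399.6, 21.5, 40.7], 0.65), ([390.0, 271.6, 85.0, 49.5], 0.63), ([274.7, 274.8, 31.0, 23.7], 0.61)]
[0.192, 0.43, 0.701] az 0.003 rows 2.0 -> [ 0.404 -0.152  0.1   -0.481]
-- wp
[0.0, -0.0, 0.72] az -0.0 rows 1.7 -> [ 0.404 -0.152  0.028 -0.481]
-- wp
```

Emit:
servo_tool:
  plan:
    - [0.19, 0.43, 0.35, 0, 0, 0, 94]
    - [0.19, 0.43, 0.7, 0, 0, 0, 94]
    - [0.19, 0.43, 0.7, 0, 0, 0, 94]
    - [0.19, 0.43, 0.7, 0, 0, 0, 94]
    - [0.19, 0.43, 0.7, 0, 0, 0, 94]

```text
time: 13.2
tool_pos: [0.4038, -0.1515, 0.1004]
ee_rot: [-3.141, -0.001, -0.478]
wrist_force: [0.9, 0.2, 0.3]
width: 0.0937
finger_force: 0.0
```

Emit:
servo_tool:
  plan:
    - [0, 0, 0.3, 0, 0, 0, 94]
    - [0, 0, 0.6, 0, 0, 0, 94]
    - [0, 0, 0.72, 0, 0, 0, 94]
    - [0, 0, 0.72, 0, 0, 0, 94]
    - [0, 0, 0.72, 0, 0, 0, 40]
    - [0, 0, 0.72, 0, 0, 0, 35]
    - [0, 0, 0.72, 0, 0, 0, 35]
    - [0, 0, 0.72, 0, 0, 0, 35]
    - [0, 0, 0.72, 0, 0, 0, 35]
    - [0, 0, 0.72, 0, 0, 0, 35]
    - [0, 0, 0.72, 0, 0, 0, 35]
    - [0, 0, 0.72, 0, 0, 0, 35]

```text
time: 14.2
tool_pos: [0.4034, -0.1519, 0.0277]
ee_rot: [-3.141, -0.0, -0.48]
wrist_force: [0.7, 0.9, 1.7]
width: 0.0477
finger_force: 30.0
```

Emit:
servo_tool:
  plan:
    - [0, 0, -0.2, 0, 0, 0, 35]
    - [0, 0, -0.5, 0, 0, 0, 35]
    - [0, 0, -0.8, 0, 0, 0, 35]
    - [0, 0, -1, 0, 0, 0, 35]
    - [0, 0, -1, 0, 0, 0, 35]

```text
time: 14.62
tool_pos: [0.4059, -0.1535, 0.1322]
ee_rot: [3.141, -0.009, -0.48]
wrist_force: [1.1, -0.7, -0.7]
width: 0.0477
finger_force: 30.0
```

```bash
python3 - <<'E'
from h import *
g=hop(0,62e-3)
plan([(.4043,-.13,.28,.4),(.44,.1,.285,1.692),(.45,.26,.285,1.692),(g[0],g[1],.27,1.692)])
E
```

```text
[-0.083, -0.136, -1.0] az -0.56 rows 7.0 -> [ 0.405 -0.138  0.232  0.4  ]
[0.025, -0.072, -0.478] az -0.0 rows 1.2 -> [ 0.404 -0.13   0.28   0.4  ]
-- wp
[0.618, -1.0, -0.025] az -0.75 rows 9.4 -> [ 0.422 -0.014  0.282  1.578]
[1.0, 0.163, -0.022] az -0.073 rows 2.4 -> [0.438 0.086 0.285 1.692]
[0.133, 0.037, -0.003] az 0.0 rows 0.3 -> [0.44  0.1   0.285 1.692]
-- wp
[1.0, 0.186, -0.0] az 0.0 rows 2.4 -> [0.446 0.201 0.285 1.692]
[0.576, 0.108, -0.0] az 0.0 rows 1.4 -> [0.45  0.26  0.285 1.692]
-- wp
[0.05, 1.0, 0.119] az 0.0 rows 2.4 -> [0.549 0.277 0.273 1.692]
[0.013, 0.259, 0.031] az 0.0 rows 0.6 -> [0.574 0.281 0.27  1.692]
-- wp
```

Emit:
servo_tool:
  plan:
    - [0, 0, -0.2, 0, 0, -0.07, 35]
    - [-0.02, -0.04, -0.4, 0, 0, -0.14, 35]
    - [-0.04, -0.08, -0.6, 0, 0, -0.22, 35]
    - [-0.06, -0.1, -0.8, 0, 0, -0.3, 35]
    - [-0.08, -0.13, -1, 0, 0, -0.38, 35]
    - [-0.08, -0.13, -1, 0, 0, -0.46, 35]
    - [-0.08, -0.13, -1, 0, 0, -0.56, 35]
    - [-0.08, -0.13, -1, 0, 0, -0.56, 35]
    - [-0.08, -0.13, -1, 0, 0, -0.56, 35]

```text
time: 15.37
tool_pos: [0.4015, -0.1365, 0.2253]
ee_rot: [-3.139, 0.002, 0.4]
wrist_force: [-0.0, 0.1, -2.1]
width: 0.0478
finger_force: 30.0
```

Emit:
servo_tool:
  plan:
    - [0.06, -0.1, -0.2, 0, 0, -0.07, 35]
    - [0.12, -0.2, -0.4, 0, 0, -0.15, 35]
    - [0.2, -0.35, -0.53, 0, 0, -0.23, 35]
    - [0.3, -0.5, -0.53, 0, 0, -0.31, 35]
    - [0.4, -0.65, -0.53, 0, 0, -0.39, 35]
    - [0.5, -0.8, -0.53, 0, 0, -0.47, 35]
    - [0.6, -0.9, -0.53, 0, 0, -0.55, 35]
    - [0.63, -1, -0.53, 0, 0, -0.63, 35]
    - [0.63, -1, -0.53, 0, 0, -0.7, 35]
    - [0.63, -1, -0.53, 0, 0, -0.75, 35]
    - [0.63, -1, -0.53, 0, 0, -0.75, 35]

```text
time: 16.28
tool_pos: [0.4209, -0.0199, 0.2788]
ee_rot: [-3.139, -0.001, 1.578]
wrist_force: [0.1, 0.6, -0.9]
width: 0.0479
finger_force: 30.0
```

Emit:
servo_tool:
  plan:
    - [0.3, 0.05, 0, 0, 0, -0.03, 35]
    - [0.65, 0.1, 0, 0, 0, -0.073, 35]
    - [1, 0.16, 0, 0, 0, -0.073, 35]
    - [1, 0.16, 0, 0, 0, -0.073, 35]

```text
time: 16.62
tool_pos: [0.4365, 0.0846, 0.279]
ee_rot: [-3.14, -0.004, 1.696]
wrist_force: [0.1, -1.2, -1.2]
width: 0.0477
finger_force: 30.0
```

Emit:
servo_tool:
  plan:
    - [0.35, 0.06, 0, 0, 0, 0, 35]
    - [0.7, 0.12, 0, 0, 0, 0, 35]
    - [1, 0.17, 0, 0, 0, 0, 35]
    - [1, 0.17, 0, 0, 0, 0, 35]

```text
time: 16.95
tool_pos: [0.4409, 0.1849, 0.2789]
ee_rot: [-3.139, -0.002, 1.695]
wrist_force: [-0.2, -0.4, -0.9]
width: 0.0479
finger_force: 30.0
```

Emit:
servo_tool:
  plan:
    - [0.35, 0.06, 0, 0, 0, 0, 35]
    - [0.7, 0.12, 0, 0, 0, 0, 35]
    - [0.7, 0.12, 0, 0, 0, 0, 35]

```text
time: 17.2
tool_pos: [0.4444, 0.2557, 0.2787]
ee_rot: [-3.139, -0.002, 1.695]
wrist_force: [-0.6, -0.8, -2.1]
width: 0.0478
finger_force: 30.0
```

Emit:
servo_tool:
  plan:
    - [0.02, 0.3, 0, 0, 0, 0, 35]
    - [0.04, 0.65, 0, 0, 0, 0, 35]
    - [0.05, 1, 0, 0, 0, 0, 35]
    - [0.05, 1, 0, 0, 0, 0, 35]
    - [0.05, 1, 0, 0, 0, 0, 35]
    - [0.05, 1, 0, 0, 0, 0, 35]

```text
time: 17.7
tool_pos: [0.5433, 0.268, 0.2795]
ee_rot: [-3.139, 0.001, 1.69]
wrist_force: [-0.0, -0.2, -1.1]
width: 0.0482
finger_force: 30.0
```

```bash
python3 - <<'E'
from h import *
g=hop(0,62e-3)
plan([(g[0],g[1],.27,1.692),(g[0],g[1],.17,1.692)])
E
```

```text
[0.096, 0.323, 0.095] az -0.001 rows 0.8 -> [0.574 0.281 0.27  1.692]
-- wp
[0.0, 0.0, 1.0] az -0.0 rows 2.4 -> [0.574 0.281 0.17  1.692]
-- wp
```

Emit:
servo_tool:
  plan:
    - [0.05, 0.15, 0.05, 0, 0, 0, 35]
    - [0.096, 0.32, 0.1, 0, 0, 0, 35]
    - [0.096, 0.32, 0.1, 0, 0, 0, 35]
    - [0.096, 0.32, 0.1, 0, 0, 0, 35]

```text
time: 18.03
tool_pos: [0.573, 0.2821, 0.2707]
ee_rot: [-3.141, 0.0, 1.692]
wrist_force: [0.4, -0.5, -0.8]
width: 0.0478
finger_force: 30.0
```

Emit:
servo_tool:
  plan:
    - [0, 0, 0.15, 0, 0, 0, 35]
    - [0, 0, 0.3, 0, 0, 0, 35]
    - [0, 0, 0.42, 0, 0, 0, 35]
    - [0, 0, 0.54, 0, 0, 0, 35]
    - [0, 0, 0.66, 0, 0, 0, 35]
    - [0, 0, 0.78, 0, 0, 0, 35]
    - [0, 0, 0.9, 0, 0, 0, 35]
    - [0, 0, 1, 0, 0, 0, 35]
    - [0, 0, 1, 0, 0, 0, 35]

```text
time: 18.78
tool_pos: [0.5734, 0.2826, 0.1695]
ee_rot: [-3.141, -0.0, 1.692]
wrist_force: [0.9, 0.8, -1.7]
width: 0.0477
finger_force: 36.5
```

Emit:
servo_tool:
  plan:
    - [0, 0, 0.1, 0, 0, 0, 35]
    - [0, 0, 0.2, 0, 0, 0, 35]
    - [0, 0, 0.3, 0, 0, 0, 35]
    - [0, 0, 0.38, 0, 0, 0, 35]
    - [0, 0, 0.38, 0, 0, 0, 35]

```text
time: 19.2
tool_pos: [0.5729, 0.2824, 0.1304]
ee_rot: [-3.138, 0.001, 1.692]
wrist_force: [-0.2, -0.3, -0.6]
width: 0.0482
finger_force: 36.8
```

Emit:
servo_tool:
  plan:
    - [0, 0, 0, 0, 0, 0, 85]
    - [0, 0, 0, 0, 0, 0, 85]
    - [0, 0, 0, 0, 0, 0, 85]
    - [0, 0, 0, 0, 0, 0, 85]
    - [0, 0, 0, 0, 0, 0, 85]
    - [0, 0, 0, 0, 0, 0, 85]
    - [0, 0, 0, 0, 0, 0, 85]
    - [0, 0, 0, 0, 0, 0, 85]

```text
time: 19.87
tool_pos: [0.5743, 0.2826, 0.1329]
ee_rot: [3.141, 0.0, 1.692]
wrist_force: [0.2, -0.1, -6.6]
width: 0.0848
finger_force: 4.2
```

Emit:
servo_tool:
  plan:
    - [0, 0, -0.15, 0, 0, 0, 85]
    - [0, 0, -0.4, 0, 0, 0, 85]
    - [0, 0, -0.7, 0, 0, 0, 85]
    - [0, 0, -1, 0, 0, 0, 85]
    - [0, 0, -1, 0, 0, 0, 85]

```text
time: 20.28
tool_pos: [0.5774, 0.2842, 0.2442]
ee_rot: [3.123, -0.005, 1.693]
wrist_force: [1.0, -0.6, 1.3]
width: 0.0844
finger_force: 0.0
```

Emit:
servo_tool:
  plan:
    - [0, -0.3, -0.5, 0, 0, 0, 94]
    - [0, -0.6, -0.6, 0, 0, 0, 94]
    - [0, -1, -0.6, 0, 0, 0, 94]
    - [0, -1, -0.6, 0, 0, 0, 94]
    - [0, -1, -0.6, 0, 0, 0, 94]

```text
time: 20.7
tool_pos: [0.4736, 0.2709, 0.296]
ee_rot: [3.135, -0.002, 1.694]
wrist_force: [-0.0, 0.2, 0.0]
width: 0.0942
finger_force: 0.0
```

```bash
python3 - <<'E'
from h import *
print(cur())
for n in("top","side"):
    snap(n,n+"5.png")
    print(n,[(np.round(d["extent"],1).tolist(),round(d["conf"],2)) for d in robot.find_in("briar0",n)])
a=cv2.imread('pics/top5.png');b=cv2.imread('pics/side5.png')
cv2.imwrite('pics/c6.png',np.hstack([cv2.resize(a[200:280,330:410],(400,400),interpolation=cv2.INTER_CUBIC),cv2.resize(b[90:220,160:290],(400,400))]))
E
```

```text
[0.47363562 0.2708672  0.29596242 1.69383645]
top [([360.1, 232.9, 19.1, 29.1], 0.94), ([413.9, 299.5, 23.3, 26.2], 0.94), ([335.1, 307.4, 17.1, 28.1], 0.66), ([375.9, 319.5, 30.3, 18.4], 0.58)]
side [([260.8, 378.1, 26.6, 38.9], 0.96), ([316.3, 400.2, 26.4, 39.5], 0.91), ([327.1, 305.8, 35.8, 28.9], 0.63), ([241.9, 334.9, 29.0, 37.1], 0.63)]
```

View pics/c6.png

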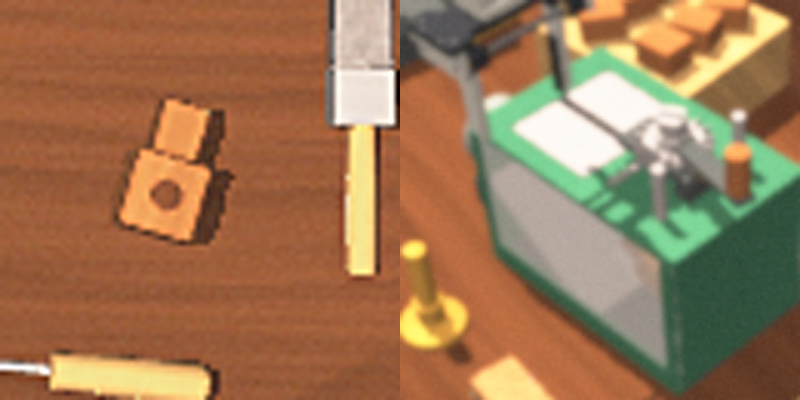

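Flaps are shut, and a bowl shows through the pane at (645,265). Bowl 3 was knocked, so its hole is now at crop (167,194).

```bash
python3 - <<'E'
from h import *
f=lambda L:px2w('top',np.array(L)/5+np.array((330,200)),.046)
w=f([(138,147),(210,165),(192,242),(122,220)]);print(w.mean(0),f([(167,194)]))
for i in range(4):
    e=w[i]-w[i-1];print(round((np.arctan2(e[1],e[0]))%(np.pi/2)-np.pi/2,3),round(np.linalg.norm(e),3))
s=px2w('top',[[330+185/5,200+125/5]],.035)-f([(167,194)]);print(np.arctan2(s[0,1],s[0,0]))
m=(w.mean(0)+f([(167,194)])[0])/2; print(m)
plan([(.43,.12,.28,1.2),(m[0],m[1],.13,-.22),(m[0],m[1],.028,-.22)])
E
```

```text
[ 0.44798766 -0.33783337  0.046     ] [[ 0.44765002 -0.33877313  0.046     ]]
-0.211 0.047
-0.224 0.046
-0.228 0.05
-0.283 0.046
-0.2975235258648104
[ 0.44781884 -0.33830325  0.046     ]
[-1.0, -0.442, 0.087] az 0.313 rows 3.9 -> [0.444 0.166 0.284 1.2  ]
[-0.481, 0.036, 0.038] az 0.0 rows 1.2 -> [0.43 0.12 0.28 1.2 ]
-- wp
[-1.0, 0.434, 0.357] az 0.75 rows 9.4 -> [0.434 0.011 0.244 0.022]
[0.017, 1.0, 0.327] az 0.154 rows 2.5 -> [ 0.438 -0.089  0.212 -0.22 ]
[0.264, 1.0, 0.338] az 0.0 rows 2.6 -> [ 0.442 -0.192  0.178 -0.22 ]
[0.264, 1.0, 0.338] az 0.0 rows 2.6 -> [ 0.446 -0.296  0.144 -0.22 ]
[0.11, 0.413, 0.14] az 0.0 rows 1.1 -> [ 0.448 -0.338  0.13  -0.22 ]
-- wp
[-0.0, 0.0, 1.0] az 0.0 rows 2.4 -> [ 0.448 -0.338  0.03  -0.22 ]
[-0.0, 0.0, 0.02] az 0.0 rows 0.0 -> [ 0.448 -0.338  0.028 -0.22 ]
-- wp
```

Emit:
servo_tool:
  plan:
    - [-1, -0.442, 0, 0, 0, 0.313, 94]
    - [-1, -0.442, 0, 0, 0, 0.313, 94]
    - [-1, -0.442, 0, 0, 0, 0.313, 94]
    - [-1, -0.442, 0, 0, 0, 0.313, 94]
    - [-1, -0.442, 0, 0, 0, 0.313, 94]

```text
time: 21.32
tool_pos: [0.444, 0.1647, 0.2924]
ee_rot: [3.141, -0.0, 1.196]
wrist_force: [0.0, -0.2, -0.2]
width: 0.0941
finger_force: 0.0
```

Emit:
servo_tool:
  plan:
    - [-0.48, 0.036, 0.1, 0, 0, 0, 94]
    - [-0.48, 0.036, 0.13, 0, 0, 0, 94]

```text
time: 21.48
tool_pos: [0.429, 0.1176, 0.2785]
ee_rot: [-3.141, 0.003, 1.202]
wrist_force: [-0.2, 0.2, -0.5]
width: 0.0939
finger_force: 0.0
```

Emit:
servo_tool:
  plan:
    - [-1, 0.434, 0.35, 0, 0, 0.75, 94]
    - [-1, 0.434, 0.35, 0, 0, 0.75, 94]
    - [-1, 0.434, 0.35, 0, 0, 0.75, 94]
    - [-1, 0.434, 0.35, 0, 0, 0.75, 94]
    - [-1, 0.434, 0.35, 0, 0, 0.75, 94]
    - [-1, 0.434, 0.35, 0, 0, 0.75, 94]
    - [-1, 0.434, 0.35, 0, 0, 0.75, 94]
    - [-1, 0.434, 0.35, 0, 0, 0.75, 94]
    - [-1, 0.434, 0.35, 0, 0, 0.75, 94]
    - [-1, 0.434, 0.35, 0, 0, 0.75, 94]

```text
time: 22.32
tool_pos: [0.4343, 0.0113, 0.244]
ee_rot: [-3.141, 0.001, 0.021]
wrist_force: [-0.7, 0.4, -0.2]
width: 0.094
finger_force: 0.0
```

Emit:
servo_tool:
  plan:
    - [0.017, 1, 0.33, 0, 0, 0.167, 94]
    - [0.017, 1, 0.33, 0, 0, 0.167, 94]
    - [0.017, 1, 0.33, 0, 0, 0.167, 94]

```text
time: 22.57
tool_pos: [0.4377, -0.0912, 0.2096]
ee_rot: [3.141, 0.002, -0.241]
wrist_force: [0.0, 0.3, -0.2]
width: 0.0939
finger_force: 0.0
```

Emit:
servo_tool:
  plan:
    - [0.28, 1, 0.34, 0, 0, 0, 94]
    - [0.28, 1, 0.34, 0, 0, 0, 94]
    - [0.28, 1, 0.34, 0, 0, 0, 94]

```text
time: 22.82
tool_pos: [0.441, -0.1956, 0.1754]
ee_rot: [3.141, 0.002, -0.238]
wrist_force: [0.4, 0.1, -1.0]
width: 0.094
finger_force: 0.0
```

Emit:
servo_tool:
  plan:
    - [0.28, 1, 0.34, 0, 0, 0, 94]
    - [0.28, 1, 0.34, 0, 0, 0, 94]
    - [0.28, 1, 0.34, 0, 0, 0, 94]
    - [0.28, 1, 0.34, 0, 0, 0, 94]
    - [0.28, 1, 0.34, 0, 0, 0, 94]

```text
time: 23.23
tool_pos: [0.4443, -0.2972, 0.1416]
ee_rot: [-3.139, 0.003, -0.24]
wrist_force: [-0.4, 0.5, 0.3]
width: 0.0938
finger_force: 0.0
```

```bash
python3 - <<'E'
from h import *
snap('side')
print([(np.round(d["extent"],1).tolist(),round(d["conf"],2)) for d in robot.find_in("briar0",'side')])
plan([(.4478,-.3383,.1,-.24)])
E
```

```text
[([241.6, 333.3, 31.3, 37.0], 0.9), ([261.1, 377.8, 27.7, 39.3], 0.86), ([326.6, 308.4, 32.6, 27.0], 0.72), ([315.4, 398.6, 24.3, 40.5], 0.55), ([254.8, 139.9, 42.4, 31.8], 0.19)]
[0.128, 0.405, 0.433] az 0.001 rows 1.5 -> [ 0.448 -0.338  0.1   -0.239]
-- wp
```

Emit:
servo_tool:
  plan:
    - [0.13, 0.4, 0.2, 0, 0, 0, 94]
    - [0.13, 0.4, 0.42, 0, 0, 0, 94]
    - [0.13, 0.4, 0.42, 0, 0, 0, 94]
    - [0.13, 0.4, 0.42, 0, 0, 0, 94]

```text
time: 23.67
tool_pos: [0.4472, -0.3365, 0.1007]
ee_rot: [-3.139, 0.003, -0.238]
wrist_force: [0.3, -0.3, -0.0]
width: 0.0939
finger_force: 0.0
```

Emit:
servo_tool:
  plan:
    - [0, 0, 0.3, 0, 0, 0, 94]
    - [0, 0, 0.6, 0, 0, 0, 94]
    - [0, 0, 0.72, 0, 0, 0, 94]
    - [0, 0, 0.72, 0, 0, 0, 94]
    - [0, 0, 0.72, 0, 0, 0, 40]
    - [0, 0, 0.72, 0, 0, 0, 35]
    - [0, 0, 0.72, 0, 0, 0, 35]
    - [0, 0, 0.72, 0, 0, 0, 35]
    - [0, 0, 0.72, 0, 0, 0, 35]
    - [0, 0, 0.72, 0, 0, 0, 35]
    - [0, 0, 0.72, 0, 0, 0, 35]
    - [0, 0, 0.72, 0, 0, 0, 35]

```text
time: 24.67
tool_pos: [0.4474, -0.3384, 0.0297]
ee_rot: [-3.141, -0.0, -0.24]
wrist_force: [0.3, 1.4, 1.7]
width: 0.0481
finger_force: 29.9
```

Emit:
servo_tool:
  plan:
    - [0, 0, -0.2, 0, 0, 0, 35]
    - [0, 0, -0.5, 0, 0, 0, 35]
    - [0, 0, -0.8, 0, 0, 0, 35]
    - [0, 0, -1, 0, 0, 0, 35]
    - [0, 0, -1, 0, 0, 0, 35]

```text
time: 25.08
tool_pos: [0.4495, -0.3405, 0.1348]
ee_rot: [3.137, -0.009, -0.24]
wrist_force: [1.3, -0.6, -1.3]
width: 0.048
finger_force: 29.9
```

```bash
python3 - <<'E'
from h import *
g=hop(0,62e-3)
plan([(.44,-.27,.23,.4),(.44,.1,.28,1.692),(.445,.26,.28,1.692),(g[0],g[1],.27,1.692)])
E
```

```text
[-0.26, -0.663, -0.952] az -0.407 rows 5.1 -> [ 0.44 -0.27  0.23  0.4 ]
-- wp
[0.423, -1.0, -0.147] az -0.75 rows 9.4 -> [ 0.44  -0.161  0.245  1.578]
[1.0, 0.007, -0.135] az -0.073 rows 2.4 -> [ 0.44  -0.061  0.258  1.692]
[1.0, 0.122, -0.136] az 0.0 rows 2.4 -> [0.44  0.039 0.272 1.692]
[0.602, 0.074, -0.082] az 0.0 rows 1.5 -> [0.44  0.1   0.28  1.692]
-- wp
[1.0, 0.154, -0.0] az 0.0 rows 2.4 -> [0.443 0.201 0.28  1.692]
[0.582, 0.089, -0.0] az 0.0 rows 1.4 -> [0.445 0.26  0.28  1.692]
-- wp
[0.043, 1.0, 0.076] az 0.0 rows 2.4 -> [0.544 0.276 0.272 1.692]
[0.013, 0.309, 0.024] az 0.0 rows 0.7 -> [0.574 0.281 0.27  1.692]
-- wp
```

Emit:
servo_tool:
  plan:
    - [-0.05, -0.1, -0.2, 0, 0, -0.07, 35]
    - [-0.1, -0.25, -0.4, 0, 0, -0.14, 35]
    - [-0.15, -0.4, -0.6, 0, 0, -0.21, 35]
    - [-0.2, -0.5, -0.8, 0, 0, -0.28, 35]
    - [-0.26, -0.66, -0.95, 0, 0, -0.35, 35]
    - [-0.26, -0.66, -0.95, 0, 0, -0.407, 35]

```text
time: 25.58
tool_pos: [0.4384, -0.2665, 0.2266]
ee_rot: [3.14, -0.003, 0.407]
wrist_force: [0.2, -0.5, -2.3]
width: 0.0479
finger_force: 29.9
```

Emit:
servo_tool:
  plan:
    - [0.06, -0.1, -0.1, 0, 0, -0.07, 35]
    - [0.12, -0.2, -0.2, 0, 0, -0.15, 35]
    - [0.18, -0.35, -0.3, 0, 0, -0.23, 35]
    - [0.24, -0.5, -0.4, 0, 0, -0.31, 35]
    - [0.3, -0.65, -0.5, 0, 0, -0.39, 35]
    - [0.36, -0.8, -0.5, 0, 0, -0.47, 35]
    - [0.4, -0.9, -0.5, 0, 0, -0.55, 35]
    - [0.42, -1, -0.5, 0, 0, -0.63, 35]
    - [0.42, -1, -0.5, 0, 0, -0.7, 35]
    - [0.42, -1, -0.5, 0, 0, -0.75, 35]
    - [0.42, -1, -0.5, 0, 0, -0.75, 35]

```text
time: 26.5
tool_pos: [0.437, -0.1593, 0.2721]
ee_rot: [-3.138, -0.002, 1.579]
wrist_force: [0.8, -0.7, -1.9]
width: 0.0481
finger_force: 29.9
```

Emit:
servo_tool:
  plan:
    - [0.3, 0, 0, 0, 0, -0.03, 35]
    - [0.65, 0, 0, 0, 0, -0.073, 35]
    - [1, 0.01, 0, 0, 0, -0.073, 35]
    - [1, 0.01, 0, 0, 0, -0.073, 35]

```text
time: 26.83
tool_pos: [0.4373, -0.0549, 0.2732]
ee_rot: [-3.141, -0.004, 1.697]
wrist_force: [-0.5, -0.1, -1.0]
width: 0.0478
finger_force: 29.9
```

Emit:
servo_tool:
  plan:
    - [0.35, 0.04, 0, 0, 0, 0, 35]
    - [0.7, 0.08, 0, 0, 0, 0, 35]
    - [1, 0.12, 0, 0, 0, 0, 35]
    - [1, 0.12, 0, 0, 0, 0, 35]

```text
time: 27.17
tool_pos: [0.437, 0.045, 0.2732]
ee_rot: [-3.14, -0.003, 1.696]
wrist_force: [0.2, -0.4, -1.9]
width: 0.0481
finger_force: 29.9
```

Emit:
servo_tool:
  plan:
    - [0.35, 0.04, 0, 0, 0, 0, 35]
    - [0.7, 0.08, 0, 0, 0, 0, 35]
    - [1, 0.12, 0, 0, 0, 0, 35]
    - [1, 0.12, 0, 0, 0, 0, 35]

```text
time: 27.5
tool_pos: [0.4369, 0.1452, 0.2729]
ee_rot: [-3.139, -0.002, 1.696]
wrist_force: [-1.0, -0.6, -2.4]
width: 0.0479
finger_force: 29.9
```

Emit:
servo_tool:
  plan:
    - [0.35, 0.04, 0, 0, 0, 0, 35]
    - [0.7, 0.08, 0, 0, 0, 0, 35]
    - [1, 0.12, 0, 0, 0, 0, 35]
    - [1, 0.12, 0, 0, 0, 0, 35]

```text
time: 27.83
tool_pos: [0.4369, 0.2455, 0.2726]
ee_rot: [-3.139, -0.002, 1.696]
wrist_force: [-0.8, -0.7, -2.4]
width: 0.0479
finger_force: 29.9
```

```bash
python3 - <<'E'
from h import *
g=hop(0,62e-3)
plan([(.448,.26,.28,1.692),(g[0],g[1],.27,1.692)])
E
```

```text
[0.13, 0.128, -0.074] az 0.002 rows 0.5 -> [0.448 0.26  0.28  1.692]
-- wp
[0.047, 1.0, 0.078] az 0.0 rows 2.4 -> [0.547 0.277 0.272 1.692]
[0.013, 0.279, 0.022] az 0.0 rows 0.7 -> [0.574 0.281 0.27  1.692]
-- wp
```

Emit:
servo_tool:
  plan:
    - [0.05, 0.3, -0.05, 0, 0, 0, 35]
    - [0.12, 0.65, -0.05, 0, 0, 0, 35]
    - [0.17, 1, 0, 0, 0, 0, 35]
    - [0.17, 1, 0, 0, 0, 0, 35]
    - [0.17, 1, 0, 0, 0, 0, 35]

```text
time: 28.25
tool_pos: [0.5356, 0.2696, 0.2701]
ee_rot: [-3.134, 0.003, 1.689]
wrist_force: [0.3, -0.6, -1.3]
width: 0.0479
finger_force: 29.9
```

Emit:
servo_tool:
  plan:
    - [0.02, 0.2, 0, 0, 0, 0, 35]
    - [0.02, 0.4, 0, 0, 0, 0, 35]
    - [0.02, 0.4, 0, 0, 0, 0, 35]
    - [0.02, 0.4, 0, 0, 0, 0, 35]

```text
time: 28.58
tool_pos: [0.5735, 0.2769, 0.2743]
ee_rot: [-3.14, 0.001, 1.691]
wrist_force: [-0.6, 0.7, -2.0]
width: 0.048
finger_force: 29.9
```

```bash
python3 - <<'E'
from h import *
g=hop(0,62e-3)
plan([(g[0],g[1],.27,1.692)])
E
```

```text
[0.044, 0.012, 0.043] az -0.001 rows 0.2 -> [0.574 0.281 0.27  1.692]
-- wp
```

Emit:
servo_tool:
  plan:
    - [0.045, 0.01, 0.15, 0, 0, 0, 35]
    - [0.045, 0.01, 0.3, 0, 0, 0, 35]
    - [0.045, 0.01, 0.42, 0, 0, 0, 35]
    - [0.045, 0.01, 0.54, 0, 0, 0, 35]
    - [0.045, 0.01, 0.66, 0, 0, 0, 35]
    - [0.045, 0.01, 0.78, 0, 0, 0, 35]
    - [0.045, 0.01, 0.9, 0, 0, 0, 35]
    - [0.045, 0.01, 1, 0, 0, 0, 35]
    - [0.045, 0.01, 1, 0, 0, 0, 35]

```text
time: 29.33
tool_pos: [0.5731, 0.2826, 0.1724]
ee_rot: [-3.139, 0.0, 1.693]
wrist_force: [1.1, 0.8, -3.3]
width: 0.048
finger_force: 29.9
```

Emit:
servo_tool:
  plan:
    - [0, 0, 0.1, 0, 0, 0, 35]
    - [0, 0, 0.2, 0, 0, 0, 35]
    - [0, 0, 0.3, 0, 0, 0, 35]
    - [0, 0, 0.42, 0, 0, 0, 35]
    - [0, 0, 0.42, 0, 0, 0, 35]

```text
time: 29.75
tool_pos: [0.5729, 0.2824, 0.1294]
ee_rot: [-3.137, 0.001, 1.692]
wrist_force: [0.4, 0.1, -1.5]
width: 0.0479
finger_force: 36.2
```

Emit:
servo_tool:
  plan:
    - [0, 0, 0, 0, 0, 0, 85]
    - [0, 0, 0, 0, 0, 0, 85]
    - [0, 0, 0, 0, 0, 0, 85]
    - [0, 0, 0, 0, 0, 0, 85]
    - [0, 0, 0, 0, 0, 0, 85]
    - [0, 0, 0, 0, 0, 0, 85]
    - [0, 0, 0, 0, 0, 0, 85]
    - [0, 0, 0, 0, 0, 0, 85]

```text
time: 30.42
tool_pos: [0.5746, 0.2828, 0.133]
ee_rot: [3.14, -0.0, 1.692]
wrist_force: [0.3, -0.2, -6.5]
width: 0.0851
finger_force: 4.1
```

Emit:
servo_tool:
  plan:
    - [0, 0, -0.15, 0, 0, 0, 85]
    - [0, 0, -0.4, 0, 0, 0, 85]
    - [0, 0, -0.7, 0, 0, 0, 85]
    - [0, 0, -1, 0, 0, 0, 85]
    - [0, 0, -1, 0, 0, 0, 85]

```text
time: 30.83
tool_pos: [0.5776, 0.2844, 0.2442]
ee_rot: [3.123, -0.005, 1.693]
wrist_force: [0.6, -0.1, 0.4]
width: 0.085
finger_force: 0.0
```

Emit:
servo_tool:
  plan:
    - [0, -0.3, -0.5, 0, 0, 0, 94]
    - [0, -0.6, -0.6, 0, 0, 0, 94]
    - [0, -1, -0.6, 0, 0, 0, 94]
    - [0, -1, -0.6, 0, 0, 0, 94]
    - [0, -1, -0.6, 0, 0, 0, 94]

```text
time: 31.25
tool_pos: [0.4739, 0.271, 0.2959]
ee_rot: [3.135, -0.002, 1.694]
wrist_force: [-0.4, -0.8, 0.2]
width: 0.094
finger_force: 0.0
```

```bash
python3 - <<'E'
from h import *
print(cur())
for n in("top","side"):
    snap(n,n+"6.png")
    for th in("briar0","grip","cover"): print(n,th,[(np.round(d["extent"],1).tolist(),round(d["conf"],2)) for d in robot.find_in(th,n)])
a=cv2.imread('pics/top6.png');b=cv2.imread('pics/side6.png')
cv2.imwrite('pics/c7.png',np.hstack([cv2.resize(a[135:265,110:240],(390,390),interpolation=cv2.INTER_CUBIC),cv2.resize(b[90:220,170:300],(390,390),interpolation=cv2.INTER_CUBIC)]))
plan([(.44,.1,.28,1.2),(.46,0,.26,0),(.6199,-.1188,.15,-.16)])
E
```

```text
[0.47388706 0.27103264 0.2959449  1.69388604]
top briar0 [([336.9, 308.0, 15.9, 36.3], 0.74), ([413.6, 299.3, 20.3, 24.2], 0.74), ([375.4, 318.5, 27.9, 16.0], 0.67), ([149.5, 199.2, 34.2, 27.2], 0.34), ([261.0, 129.4, 19.4, 24.7], 0.34)]
top grip [([204.6, 181.1, 61.6, 20.8], 0.89)]
top cover [([293.9, 184.8, 61.9, 62.5], 0.74)]
side briar0 [([261.3, 378.9, 25.8, 41.1], 0.88), ([315.4, 398.1, 25.6, 38.5], 0.79), ([242.3, 333.6, 32.4, 36.7], 0.69)]
side grip [([261.8, 146.1, 30.3, 21.7], 0.63)]
side cover [([313.1, 235.1, 74.3, 53.1], 0.62)]
[-1.0, -0.34, 0.071] az 0.313 rows 3.9 -> [0.454 0.167 0.285 1.2  ]
[-0.679, 0.112, 0.046] az 0.0 rows 1.7 -> [0.44 0.1  0.28 1.2 ]
-- wp
[-0.86, 0.549, 0.2] az 0.75 rows 9.4 -> [ 0.46  -0.     0.26   0.022]
[0.0, -0.0, 0.0] az 0.014 rows 0.2 -> [ 0.46 -0.    0.26  0.  ]
-- wp
[1.0, 0.743, 0.688] az 0.102 rows 3.4 -> [ 0.56  -0.074  0.191 -0.16 ]
[0.662, 0.344, 0.412] az -0.0 rows 2.0 -> [ 0.62  -0.119  0.15  -0.16 ]
-- wp
```

View pics/c7.png

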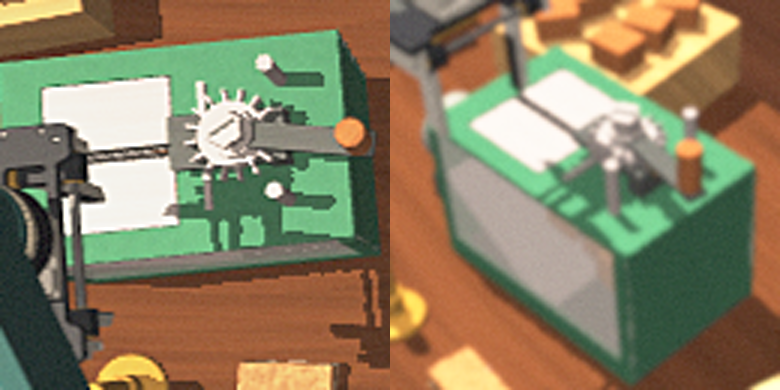

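The deck is clear, the flaps are shut, and no orange bowl is left on the bench. Grip top is at top-view (226.7,179.7) and side-view (269.7,138.7). On to the cover.

```bash
python3 - <<'E'
from h import *
A=[]
def ray(n,uv):
    a=px2w(n,[uv],0.)[0];b=px2w(n,[uv],.3)[0];return a,(b-a)/np.linalg.norm(b-a)
a,u=ray('top',(226.7,179.7));b,v=ray('side',(269.7,138.7))
s=np.linalg.lstsq(np.c_[u,-v],b-a,rcond=None)[0];P,Q=a+u*s[0],b+v*s[1];print(P,Q)
M=(P+Q)/2;bolt=hop(0,-.05);d=M[:2]-bolt;c,s=np.cos(HY),np.sin(HY);l=np.array([c*d[0]+s*d[1],-s*d[0]+c*d[1]]);print(l,np.hypot(*l),np.arctan2(-l[0],-l[1]))
plan([(.45,.1,.29,1.2),(.46,-.07,.25,0),(.62,-.119,.13,-.16)])
E
```

```text
[0.5791165  0.05515273 0.31149946] [0.58210869 0.05300019 0.31168867]
[-0.02109518 -0.11447985] 0.11640723103519382 0.18222562151766822
[-1.0, -0.278, 0.01] az 0.313 rows 3.9 -> [0.46  0.168 0.291 1.2  ]
[-0.672, 0.151, 0.007] az 0.0 rows 1.7 -> [0.45 0.1  0.29 1.2 ]
-- wp
[-1.0, 0.458, 0.258] az 0.75 rows 9.4 -> [ 0.456 -0.01   0.264  0.022]
[0.022, 0.603, 0.142] az 0.014 rows 1.5 -> [ 0.46 -0.07  0.25  0.  ]
-- wp
[1.0, 0.306, 0.75] az 0.102 rows 3.1 -> [ 0.56  -0.101  0.175 -0.16 ]
[0.621, 0.086, 0.45] az -0.0 rows 1.9 -> [ 0.62  -0.119  0.13  -0.16 ]
-- wp
```

Emit:
servo_tool:
  plan:
    - [-1, -0.278, 0, 0, 0, 0.313, 94]
    - [-1, -0.278, 0, 0, 0, 0.313, 94]
    - [-1, -0.278, 0, 0, 0, 0.313, 94]
    - [-1, -0.278, 0, 0, 0, 0.313, 94]
    - [-1, -0.278, 0, 0, 0, 0.313, 94]

```text
time: 32.07
tool_pos: [0.4599, 0.1669, 0.2925]
ee_rot: [3.141, -0.0, 1.196]
wrist_force: [0.2, 0.7, -0.3]
width: 0.0939
finger_force: 0.0
```

Emit:
servo_tool:
  plan:
    - [-0.67, 0.15, 0, 0, 0, 0, 94]
    - [-0.67, 0.15, 0, 0, 0, 0, 94]

```text
time: 32.23
tool_pos: [0.4492, 0.0997, 0.292]
ee_rot: [-3.141, 0.001, 1.207]
wrist_force: [0.9, -0.4, 0.1]
width: 0.0942
finger_force: 0.0
```

Emit:
servo_tool:
  plan:
    - [-1, 0.458, 0.26, 0, 0, 0.75, 94]
    - [-1, 0.458, 0.26, 0, 0, 0.75, 94]
    - [-1, 0.458, 0.26, 0, 0, 0.75, 94]
    - [-1, 0.458, 0.26, 0, 0, 0.75, 94]
    - [-1, 0.458, 0.26, 0, 0, 0.75, 94]
    - [-1, 0.458, 0.26, 0, 0, 0.75, 94]
    - [-1, 0.458, 0.26, 0, 0, 0.75, 94]
    - [-1, 0.458, 0.26, 0, 0, 0.75, 94]
    - [-1, 0.458, 0.26, 0, 0, 0.75, 94]
    - [-1, 0.458, 0.26, 0, 0, 0.75, 94]

```text
time: 33.07
tool_pos: [0.4564, -0.0092, 0.2662]
ee_rot: [-3.141, 0.001, 0.022]
wrist_force: [0.1, 0.5, -0.3]
width: 0.0941
finger_force: 0.0
```

Emit:
servo_tool:
  plan:
    - [0.02, 0.6, 0.15, 0, 0, 0.014, 94]
    - [0.02, 0.6, 0.15, 0, 0, 0.014, 94]
    - [0.02, 0.6, 0.15, 0, 0, 0.014, 94]

```text
time: 33.32
tool_pos: [0.4593, -0.0717, 0.2495]
ee_rot: [3.141, 0.003, 0.001]
wrist_force: [-0.5, 0.3, -0.9]
width: 0.0941
finger_force: 0.0
```

Emit:
servo_tool:
  plan:
    - [1, 0.306, 0.75, 0, 0, 0.102, 94]
    - [1, 0.306, 0.75, 0, 0, 0.102, 94]
    - [1, 0.306, 0.75, 0, 0, 0.102, 94]
    - [1, 0.306, 0.75, 0, 0, 0.102, 94]
    - [1, 0.306, 0.75, 0, 0, 0.102, 94]

```text
time: 33.73
tool_pos: [0.5591, -0.0991, 0.1721]
ee_rot: [-3.14, 0.009, -0.157]
wrist_force: [-0.9, 0.1, -0.1]
width: 0.094
finger_force: 0.0
```

```bash
python3 - <<'E'
from h import *
plan([(.62,-.119,.13,-.16),(.62,-.119,.031,-.16)])
E
```

```text
[0.633, 0.102, 0.421] az 0.002 rows 1.8 -> [ 0.62  -0.119  0.13  -0.16 ]
-- wp
[0.0, -0.0, 0.99] az -0.0 rows 2.4 -> [ 0.62  -0.119  0.031 -0.16 ]
-- wp
```

Emit:
servo_tool:
  plan:
    - [0.63, 0.1, 0.42, 0, 0, 0, 94]
    - [0.63, 0.1, 0.42, 0, 0, 0, 94]
    - [0.63, 0.1, 0.42, 0, 0, 0, 94]
    - [0.63, 0.1, 0.42, 0, 0, 0, 94]

```text
time: 34.07
tool_pos: [0.6194, -0.1191, 0.1337]
ee_rot: [-3.141, 0.003, -0.158]
wrist_force: [0.1, -0.1, -0.2]
width: 0.0942
finger_force: 0.0
```

Emit:
servo_tool:
  plan:
    - [0, 0, 0.3, 0, 0, 0, 94]
    - [0, 0, 0.6, 0, 0, 0, 94]
    - [0, 0, 0.85, 0, 0, 0, 80]
    - [0, 0, 0.95, 0, 0, 0, 60]
    - [0, 0, 0.98, 0, 0, 0, 40]
    - [0, 0, 0.98, 0, 0, 0, 30]
    - [0, 0, 0.98, 0, 0, 0, 8]
    - [0, 0, 0.98, 0, 0, 0, 8]
    - [0, 0, 0.98, 0, 0, 0, 8]
    - [0, 0, 0.98, 0, 0, 0, 8]
    - [0, 0, 0.98, 0, 0, 0, 8]
    - [0, 0, 0.98, 0, 0, 0, 8]

```text
time: 35.07
tool_pos: [0.62, -0.12, 0.0368]
ee_rot: [-3.142, -0.0, -0.16]
wrist_force: [-0.5, -0.1, 0.5]
width: 0.0305
finger_force: 0.0
```

Emit:
servo_tool:
  plan:
    - [0, 0, 0, 0, 0, 0, 8]
    - [0, 0, 0, 0, 0, 0, 8]
    - [0, 0, 0, 0, 0, 0, 8]
    - [0, 0, 0, 0, 0, 0, 8]

```text
time: 35.4
tool_pos: [0.62, -0.1191, 0.0365]
ee_rot: [-3.14, -0.0, -0.159]
wrist_force: [1.1, 3.6, 0.6]
width: 0.02
finger_force: 30.0
```

Emit:
servo_tool:
  plan:
    - [0, 0, -0.15, 0, 0, 0, 8]
    - [0, 0, -0.4, 0, 0, 0, 8]
    - [0, 0, -0.7, 0, 0, 0, 8]
    - [0, 0, -1, 0, 0, 0, 8]

```text
time: 35.73
tool_pos: [0.618, -0.1203, 0.1344]
ee_rot: [3.141, 0.006, -0.16]
wrist_force: [0.5, -0.3, -4.2]
width: 0.0195
finger_force: 30.0
```

Emit:
servo_tool:
  plan:
    - [0, 0, -0.3, 0, 0, 0, 8]
    - [0, 0, -0.6, 0, 0, 0, 8]
    - [0, 0, -0.9, 0, 0, 0, 8]
    - [0, 0, -1, 0, 0, 0, 8]

```text
time: 36.07
tool_pos: [0.6209, -0.121, 0.2408]
ee_rot: [3.14, -0.006, -0.16]
wrist_force: [0.6, -0.1, -3.1]
width: 0.0198
finger_force: 30.0
```

Emit:
servo_tool:
  plan:
    - [0, 0, -0.3, 0, 0, 0, 8]
    - [0, 0, -0.6, 0, 0, 0, 8]
    - [0, 0, -0.9, 0, 0, 0, 8]
    - [0, 0, -1, 0, 0, 0, 8]

```text
time: 36.4
tool_pos: [0.6204, -0.1207, 0.3397]
ee_rot: [3.14, -0.005, -0.16]
wrist_force: [0.1, -0.5, -3.5]
width: 0.0198
finger_force: 30.0
```

Emit:
servo_tool:
  plan:
    - [0, 0, -0.2, 0, 0, 0, 8]
    - [0, 0, -0.45, 0, 0, 0, 8]
    - [0, 0, -0.55, 0, 0, 0, 8]
    - [0, 0, -0.55, 0, 0, 0, 8]
    - [0, 0, -0.55, 0, 0, 0, 8]

```text
time: 36.82
tool_pos: [0.62, -0.1202, 0.3895]
ee_rot: [3.142, 0.002, -0.16]
wrist_force: [0.5, 0.6, -5.4]
width: 0.0197
finger_force: 30.0
```

```bash
python3 - <<'E'
from h import *
g=hop(0,.110);o=robot.get_obs();print(g,cur(),o['width'],o['finger_force'])
plan([(*g,.385,.121),(*g,.25,.121)])
E
```

```text
[0.56842245 0.32909573] [ 0.62001818 -0.12023124  0.38950235 -0.15981633] 0.019684248994668502 29.996245801448822
[-0.281, -1.0, 0.01] az -0.179 rows 2.5 -> [ 0.608 -0.017  0.389  0.121]
[0.007, -1.0, 0.01] az 0.0 rows 2.4 -> [0.597 0.082 0.388 0.121]
[0.007, -1.0, 0.01] az 0.0 rows 2.4 -> [0.585 0.182 0.387 0.121]
[0.007, -1.0, 0.01] az 0.0 rows 2.4 -> [0.574 0.281 0.386 0.121]
[0.003, -0.484, 0.005] az 0.0 rows 1.2 -> [0.568 0.329 0.385 0.121]
-- wp
[0.0, 0.0, 1.0] az 0.0 rows 2.4 -> [0.568 0.329 0.285 0.121]
[0.0, 0.0, 0.35] az 0.0 rows 0.8 -> [0.568 0.329 0.25  0.121]
-- wp
```

Emit:
servo_tool:
  plan:
    - [-0.05, -0.2, 0, 0, 0, -0.05, 8]
    - [-0.12, -0.45, 0, 0, 0, -0.1, 8]
    - [-0.2, -0.7, 0, 0, 0, -0.15, 8]
    - [-0.28, -1, 0, 0, 0, -0.179, 8]

```text
time: 37.15
tool_pos: [0.6075, -0.0169, 0.3875]
ee_rot: [-3.141, 0.006, 0.123]
wrist_force: [-0.2, 0.9, -4.7]
width: 0.0199
finger_force: 30.0
```

Emit:
servo_tool:
  plan:
    - [0, -0.3, 0, 0, 0, 0, 8]
    - [0, -0.6, 0, 0, 0, 0, 8]
    - [0, -0.9, 0, 0, 0, 0, 8]
    - [0, -1, 0, 0, 0, 0, 8]

```text
time: 37.48
tool_pos: [0.5947, 0.0866, 0.3882]
ee_rot: [-3.139, 0.005, 0.127]
wrist_force: [0.3, 0.5, -4.0]
width: 0.0198
finger_force: 30.0
```

Emit:
servo_tool:
  plan:
    - [0, -0.3, 0, 0, 0, 0, 8]
    - [0, -0.6, 0, 0, 0, 0, 8]
    - [0, -0.9, 0, 0, 0, 0, 8]
    - [0, -1, 0, 0, 0, 0, 8]

```text
time: 37.82
tool_pos: [0.5827, 0.1853, 0.3883]
ee_rot: [-3.14, 0.005, 0.126]
wrist_force: [-0.3, -0.0, -4.5]
width: 0.0199
finger_force: 30.0
```

Emit:
servo_tool:
  plan:
    - [0, -0.3, 0, 0, 0, 0, 8]
    - [0, -0.6, 0, 0, 0, 0, 8]
    - [0, -0.9, 0, 0, 0, 0, 8]
    - [0, -1, 0, 0, 0, 0, 8]

```text
time: 38.15
tool_pos: [0.5708, 0.2843, 0.3883]
ee_rot: [-3.141, 0.005, 0.126]
wrist_force: [-0.5, 0.3, -4.9]
width: 0.0196
finger_force: 30.0
```

Emit:
servo_tool:
  plan:
    - [0, -0.2, 0, 0, 0, 0, 8]
    - [0, -0.4, 0, 0, 0, 0, 8]
    - [0, -0.48, 0, 0, 0, 0, 8]
    - [0, -0.48, 0, 0, 0, 0, 8]
    - [0, -0.48, 0, 0, 0, 0, 8]
    - [0, -0.48, 0, 0, 0, 0, 8]

```text
time: 38.65
tool_pos: [0.5662, 0.3272, 0.3911]
ee_rot: [3.14, 0.001, 0.12]
wrist_force: [-0.4, -0.4, -4.0]
width: 0.0199
finger_force: 30.0
```

Emit:
servo_tool:
  plan:
    - [0, 0, 0.3, 0, 0, 0, 8]
    - [0, 0, 0.55, 0, 0, 0, 8]
    - [0, 0, 0.8, 0, 0, 0, 8]
    - [0, 0, 1, 0, 0, 0, 8]
    - [0, 0, 1, 0, 0, 0, 8]
    - [0, 0, 1, 0, 0, 0, 8]

```text
time: 39.15
tool_pos: [0.5656, 0.3271, 0.2901]
ee_rot: [3.14, 0.003, 0.12]
wrist_force: [0.0, 0.0, -3.8]
width: 0.0198
finger_force: 30.0
```

```bash
python3 - <<'E'
from h import *
g=hop(0,.110);o=robot.get_obs();print(cur(),o['width'],o['finger_force'],o['wrist_force'])
plan([(*g,.25,.121)])
for n in("top","side"): snap(n,n+"7.png")
a=cv2.imread('pics/top7.png');b=cv2.imread('pics/side7.png')
cv2.imwrite('pics/c8.png',np.hstack([cv2.resize(a[125:255,90:220],(390,390),interpolation=cv2.INTER_CUBIC),cv2.resize(b[70:200,170:300],(390,390),interpolation=cv2.INTER_CUBIC)]))
E
```

```text
[0.56558232 0.32711471 0.29014927 0.12003812] 0.01979141541117207 29.99643087387085 [ 0.03839055  0.01435639 -3.77362372]
[0.031, -0.016, 0.401] az -0.001 rows 1.0 -> [0.568 0.329 0.25  0.122]
-- wp
```

View pics/c8.png

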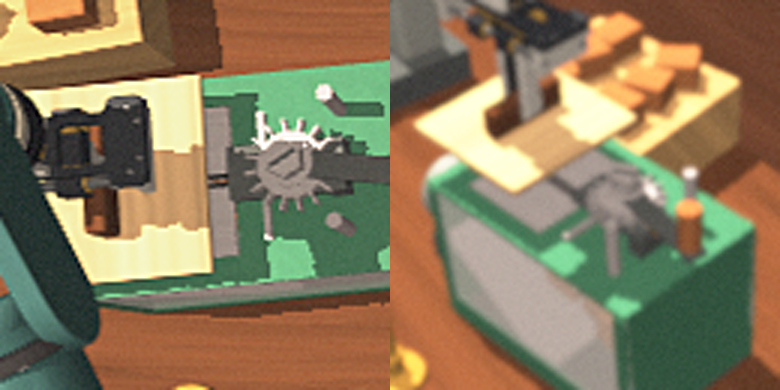

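Cover hangs above the port with its -y edge (156.7,150)–(161,215) clear of the strap end. I'll check its lateral offset, then lower it.

```bash
python3 - <<'E'
from h import *
w=px2w('top',[(156.9,150),(161,215.2)],.2635)
c,s=np.cos(HY),np.sin(HY);R=np.array([[c,s],[-s,c]])
print(w,((w[:,:2]-HO)@R.T).round(4), R@(cur()[:2]-HO))
E
```

```text
[[0.66298102 0.25006389 0.2635    ]
 [0.49076051 0.22987904 0.2635    ]] [[ 0.0843  0.0201]
 [-0.0891  0.0209]] [-0.00191672  0.10928605]
```

Emit:
servo_tool:
  plan:
    - [0.03, 0, 0.15, 0, 0, 0, 8]
    - [0.03, 0, 0.3, 0, 0, 0, 8]
    - [0.03, 0, 0.4, 0, 0, 0, 8]
    - [0.03, 0, 0.4, 0, 0, 0, 8]
    - [0.03, 0, 0.4, 0, 0, 0, 8]
    - [0.03, 0, 0.4, 0, 0, 0, 8]

```text
time: 39.75
tool_pos: [0.5693, 0.3292, 0.2533]
ee_rot: [-3.141, -0.003, 0.122]
wrist_force: [0.5, 0.2, -4.4]
width: 0.0198
finger_force: 30.0
```

Emit:
servo_tool:
  plan:
    - [0, 0, 0.06, 0, 0, 0, 8]
    - [0, 0, 0.12, 0, 0, 0, 8]
    - [0, 0, 0.14, 0, 0, 0, 8]
    - [0, 0, 0.15, 0, 0, 0, 8]
    - [0, 0, 0.15, 0, 0, 0, 8]
    - [0, 0, 0.15, 0, 0, 0, 8]

```text
time: 40.25
tool_pos: [0.5687, 0.329, 0.2365]
ee_rot: [3.142, 0.0, 0.122]
wrist_force: [0.3, 0.3, -4.5]
width: 0.0196
finger_force: 30.0
```

Emit:
servo_tool:
  plan:
    - [0, 0, 0.01, 0, 0, 0, 8]
    - [0, 0, 0.02, 0, 0, 0, 8]
    - [0, 0, 0.02, 0, 0, 0, 8]
    - [0, 0, 0.02, 0, 0, 0, 8]

```text
time: 40.58
tool_pos: [0.5687, 0.329, 0.2365]
ee_rot: [-3.141, -0.002, 0.122]
wrist_force: [-3.4, -1.3, 5.9]
width: 0.0196
finger_force: 30.0
```

Emit:
servo_tool:
  plan:
    - [0, 0.04, -0.01, 0, 0, 0, 8]
    - [0, 0.08, -0.01, 0, 0, 0, 8]
    - [0, 0.12, -0.01, 0, 0, 0, 8]
    - [0, 0.16, -0.01, 0, 0, 0, 8]
    - [0, 0.2, -0.01, 0, 0, 0, 8]
    - [0, 0.24, -0.01, 0, 0, 0, 8]
    - [0, 0.27, -0.01, 0, 0, 0, 8]
    - [0, 0.27, -0.01, 0, 0, 0, 8]

```text
time: 41.25
tool_pos: [0.5726, 0.3021, 0.2365]
ee_rot: [-3.14, -0.002, 0.121]
wrist_force: [0.3, 3.7, 6.1]
width: 0.02
finger_force: 30.0
```

Emit:
servo_tool:
  plan:
    - [0, 0.02, 0, 0, 0, 0, 8]
    - [0, 0.04, 0, 0, 0, 0, 8]
    - [0, 0.05, 0, 0, 0, 0, 8]
    - [0, 0.05, 0, 0, 0, 0, 8]

```text
time: 41.58
tool_pos: [0.5731, 0.2978, 0.2365]
ee_rot: [-3.14, -0.002, 0.122]
wrist_force: [-1.3, 5.4, 5.3]
width: 0.0198
finger_force: 30.0
```

Emit:
servo_tool:
  plan:
    - [0, 0.02, 0, 0, 0, 0, 8]
    - [0, 0.03, 0, 0, 0, 0, 8]
    - [0, 0.03, 0, 0, 0, 0, 8]
    - [0, 0.03, 0, 0, 0, 0, 8]

```text
time: 41.92
tool_pos: [0.5734, 0.2949, 0.2365]
ee_rot: [-3.14, -0.002, 0.122]
wrist_force: [-0.6, 4.6, 5.3]
width: 0.02
finger_force: 30.0
```

Emit:
servo_tool:
  plan:
    - [0, 0.02, 0, 0, 0, 0, 8]
    - [0, 0.02, 0, 0, 0, 0, 8]
    - [0, 0.02, 0, 0, 0, 0, 8]
    - [0, 0.02, 0, 0, 0, 0, 8]

```text
time: 42.25
tool_pos: [0.5735, 0.2945, 0.2365]
ee_rot: [-3.137, -0.003, 0.123]
wrist_force: [-0.5, 8.3, 5.4]
width: 0.0199
finger_force: 30.0
```

The rib is felt (8 N). Release and rise.

Emit:
servo_tool:
  plan:
    - [0, -0.02, 0, 0, 0, 0, 60]
    - [0, -0.02, 0, 0, 0, 0, 60]
    - [0, -0.02, 0, 0, 0, 0, 60]
    - [0, -0.02, 0, 0, 0, 0, 60]
    - [0, -0.02, 0, 0, 0, 0, 60]

```text
time: 42.67
tool_pos: [0.5731, 0.2935, 0.2347]
ee_rot: [3.141, 0.001, 0.121]
wrist_force: [0.4, 0.2, 0.4]
width: 0.0496
finger_force: 0.0
```

Emit:
servo_tool:
  plan:
    - [0, 0, -0.2, 0, 0, 0, 60]
    - [0, 0, -0.5, 0, 0, 0, 60]
    - [0, 0, -0.9, 0, 0, 0, 60]
    - [0, 0, -1, 0, 0, 0, 60]

```text
time: 43.0
tool_pos: [0.574, 0.2941, 0.3423]
ee_rot: [-3.14, -0.009, 0.121]
wrist_force: [-0.5, -0.4, 2.1]
width: 0.0597
finger_force: 0.0
```

Emit:
servo_tool:
  plan:
    - [-1, 0, -0.5, 0, 0, 0, 60]
    - [-1, 0, -0.5, 0, 0, 0, 60]
    - [-1, 0, -0.5, 0, 0, 0, 60]
    - [-1, 0, -0.5, 0, 0, 0, 60]
    - [-1, 0, -0.5, 0, 0, 0, 60]

```text
time: 43.42
tool_pos: [0.4734, 0.282, 0.3878]
ee_rot: [-3.14, -0.005, 0.122]
wrist_force: [0.3, -0.1, 0.1]
width: 0.0596
finger_force: 0.0
```

```bash
python3 - <<'E'
from h import *
print(cur())
for n in("top","side"): snap(n,n+"8.png")
a=cv2.imread('pics/top8.png');b=cv2.imread('pics/side8.png')
cv2.imwrite('pics/c9.png',np.hstack([cv2.resize(a[125:255,100:230],(390,390),interpolation=cv2.INTER_CUBIC),cv2.resize(b[70:200,170:300],(390,390),interpolation=cv2.INTER_CUBIC)]))
b=hop(0,-.05);th=.182;r=.115
g=hop(-r*np.sin(th),-.05-r*np.cos(th));print('grip',g)
m=hop(-.17,-.1); m[0]=.44
plan([(.45,.2,.385,1.0),(.44,.06,.385,1.692),(g[0],g[1],.385,1.692),(g[0],g[1],.29,1.692)])
E
```

```text
[0.4734066  0.28198416 0.38781877 0.12198563]
grip [0.5807246  0.05547947]
[-0.341, 0.783, -0.008] az -0.56 rows 7.0 -> [0.45  0.2   0.385 1.001]
-- wp
[-1.0, 0.545, 0.0] az -0.44 rows 5.5 -> [0.442 0.086 0.385 1.692]
[-0.26, -0.051, 0.0] az -0.0 rows 0.6 -> [0.44  0.06  0.385 1.692]
-- wp
[-0.154, 1.0, 0.0] az -0.0 rows 2.4 -> [0.541 0.057 0.385 1.692]
[-0.061, 0.392, 0.0] az -0.0 rows 1.0 -> [0.581 0.055 0.385 1.692]
-- wp
[0.0, -0.0, 0.95] az -0.0 rows 2.3 -> [0.581 0.055 0.29  1.692]
-- wp
```

View pics/c9.png

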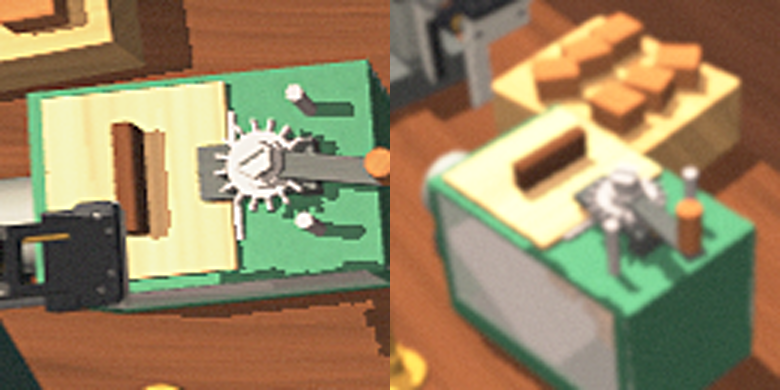

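Cover lies flat against the rib with the strap over its edge (strap end at c9 (205,172), cover edge at x≈232). Next, the ratchet grip.

Emit:
servo_tool:
  plan:
    - [-0.34, 0.78, 0, 0, 0, -0.56, 60]
    - [-0.34, 0.78, 0, 0, 0, -0.56, 60]
    - [-0.34, 0.78, 0, 0, 0, -0.56, 60]
    - [-0.34, 0.78, 0, 0, 0, -0.56, 60]
    - [-0.34, 0.78, 0, 0, 0, -0.56, 60]
    - [-0.34, 0.78, 0, 0, 0, -0.56, 60]
    - [-0.34, 0.78, 0, 0, 0, -0.56, 60]
    - [-0.34, 0.78, 0, 0, 0, -0.56, 60]

```text
time: 44.18
tool_pos: [0.4505, 0.2002, 0.383]
ee_rot: [-3.139, 0.003, 1.003]
wrist_force: [-0.3, -0.9, -0.1]
width: 0.06
finger_force: 0.0
```

Emit:
servo_tool:
  plan:
    - [-1, 0.545, 0, 0, 0, -0.44, 60]
    - [-1, 0.545, 0, 0, 0, -0.44, 60]
    - [-1, 0.545, 0, 0, 0, -0.44, 60]
    - [-1, 0.545, 0, 0, 0, -0.44, 60]
    - [-1, 0.545, 0, 0, 0, -0.44, 60]
    - [-1, 0.545, 0, 0, 0, -0.44, 60]
    - [-1, 0.545, 0, 0, 0, -0.44, 60]

```text
time: 44.77
tool_pos: [0.4421, 0.0862, 0.384]
ee_rot: [-3.139, 0.0, 1.69]
wrist_force: [0.2, -0.3, -0.8]
width: 0.06
finger_force: 0.0
```

Emit:
servo_tool:
  plan:
    - [-0.26, 0.5, 0, 0, 0, 0, 60]
    - [-0.42, 1, 0, 0, 0, 0, 60]
    - [-0.42, 1, 0, 0, 0, 0, 60]
    - [-0.42, 1, 0, 0, 0, 0, 60]
    - [-0.42, 1, 0, 0, 0, 0, 60]

```text
time: 45.18
tool_pos: [0.547, 0.057, 0.3824]
ee_rot: [-3.136, -0.001, 1.688]
wrist_force: [-1.0, -0.1, -0.3]
width: 0.0597
finger_force: 0.0
```

```bash
python3 - <<'E'
from h import *
plan([(.5807,.0555,.385,1.692),(.5807,.0555,.289,1.692)])
E
```

```text
[-0.054, 0.333, -0.026] az -0.003 rows 0.8 -> [0.581 0.056 0.385 1.692]
-- wp
[0.0, -0.0, 0.96] az 0.0 rows 2.3 -> [0.581 0.056 0.289 1.692]
-- wp
```

Emit:
servo_tool:
  plan:
    - [-0.05, 0.2, 0, 0, 0, 0, 60]
    - [-0.05, 0.33, 0, 0, 0, 0, 60]
    - [-0.05, 0.33, 0, 0, 0, 0, 60]
    - [-0.05, 0.33, 0, 0, 0, 0, 60]

```text
time: 45.52
tool_pos: [0.5785, 0.0569, 0.3853]
ee_rot: [-3.14, -0.0, 1.691]
wrist_force: [-0.1, 0.6, 0.1]
width: 0.0602
finger_force: 0.0
```

Emit:
servo_tool:
  plan:
    - [0, 0, 0.2, 0, 0, 0, 60]
    - [0, 0, 0.4, 0, 0, 0, 60]
    - [0, 0, 0.6, 0, 0, 0, 60]
    - [0, 0, 0.75, 0, 0, 0, 60]
    - [0, 0, 0.9, 0, 0, 0, 60]
    - [0, 0, 0.94, 0, 0, 0, 30]
    - [0, 0, 0.94, 0, 0, 0, 30]
    - [0, 0, 0.94, 0, 0, 0, 30]
    - [0, 0, 0.94, 0, 0, 0, 30]
    - [0, 0, 0.94, 0, 0, 0, 30]

```text
time: 46.35
tool_pos: [0.5795, 0.0566, 0.2933]
ee_rot: [3.139, 0.0, 1.692]
wrist_force: [0.4, 0.3, -0.1]
width: 0.0311
finger_force: 0.0
```

```bash
cat >> h.py <<'E'
def swing(ths,r=.115):
    "tool-axis shifts (yaw HY+pi/2) from now to handle angles ths"
    p=cur()[:2]; b=hop(0,-.05); c,s=np.cos(HY),np.sin(HY)
    l=np.array([[c,s],[-s,c]])@(p-b); print('now',l.round(4),'th',np.arctan2(-l[0],-l[1]).round(3),'r',np.hypot(*l).round(4))
    for t in ths: print(t,((-r*np.cos(t)-l[1])/.1).round(2),((-r*np.sin(t)-l[0])/.1).round(2))
E
python3 - <<'E'
from h import *
o=robot.get_obs();print(cur(),o['width'],o['finger_force'],o['wrist_force'])
swing(np.arange(-.7,.71,.1).round(1))
snap('side','side9.png');snap('top','top9.png')
a=cv2.imread('pics/top9.png');b=cv2.imread('pics/side9.png')
cv2.imwrite('pics/c10.png',np.hstack([cv2.resize(a[125:255,130:260],(390,390),interpolation=cv2.INTER_CUBIC),cv2.resize(b[80:180,200:300],(390,390),interpolation=cv2.INTER_CUBIC)]))
E
```

```text
[0.57948827 0.05655681 0.29325902 1.69240644] 0.031053668500019654 0.0 [ 0.43717045  0.32624846 -0.05757128]
now [-0.0219 -0.1119] th 0.193 r 0.114
-0.7 0.24 0.96
-0.6 0.17 0.87
-0.5 0.11 0.77
-0.4 0.06 0.67
-0.3 0.02 0.56
-0.2 -0.01 0.45
-0.1 -0.03 0.33
-0.0 -0.03 0.22
0.1 -0.03 0.1
0.2 -0.01 -0.01
0.3 0.02 -0.12
0.4 0.06 -0.23
0.5 0.11 -0.33
0.6 0.17 -0.43
0.7 0.24 -0.52
```

View pics/c10.png

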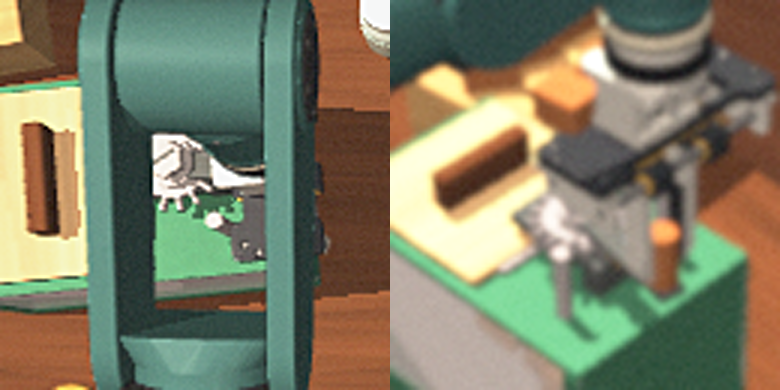

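Fingers straddle the grip (c10 right: grip at (665,255), a finger on each side). First cycle: back to -0.7, then drive to +0.7.

Emit:
servo_tool:
  plan:
    - [-0.03, 0.1, 0, 0, 0, 0, 30]
    - [-0.03, 0.22, 0, 0, 0, 0, 30]
    - [-0.03, 0.33, 0, 0, 0, 0, 30]
    - [-0.01, 0.45, 0, 0, 0, 0, 30]
    - [0.02, 0.56, 0, 0, 0, 0, 30]
    - [0.06, 0.67, 0, 0, 0, 0, 30]
    - [0.11, 0.77, 0, 0, 0, 0, 30]
    - [0.17, 0.87, 0, 0, 0, 0, 30]
    - [0.24, 0.96, 0, 0, 0, 0, 30]
    - [0.24, 0.97, 0, 0, 0, 0, 30]

```text
time: 47.28
tool_pos: [0.6735, 0.0932, 0.2908]
ee_rot: [-3.141, -0.001, 1.694]
wrist_force: [-0.3, 0.1, -0.1]
width: 0.0303
finger_force: 0.0
```

Emit:
servo_tool:
  plan:
    - [-0.07, -0.09, 0, 0, 0, 0, 30]
    - [-0.13, -0.19, 0, 0, 0, 0, 30]
    - [-0.18, -0.29, 0, 0, 0, 0, 30]
    - [-0.22, -0.4, 0, 0, 0, 0, 30]
    - [-0.25, -0.51, 0, 0, 0, 0, 30]
    - [-0.27, -0.63, 0, 0, 0, 0, 30]
    - [-0.27, -0.74, 0, 0, 0, 0, 30]
    - [-0.27, -0.86, 0, 0, 0, 0, 30]
    - [-0.25, -0.97, 0, 0, 0, 0, 30]

```text
time: 48.03
tool_pos: [0.58, 0.0537, 0.292]
ee_rot: [3.138, 0.003, 1.69]
wrist_force: [3.6, -1.2, -0.7]
width: 0.0302
finger_force: 1.9
```

Emit:
servo_tool:
  plan:
    - [0.03, -0.11, 0, 0, 0, 0, 30]
    - [0.07, -0.22, 0, 0, 0, 0, 30]
    - [0.12, -0.32, 0, 0, 0, 0, 30]
    - [0.18, -0.42, 0, 0, 0, 0, 30]
    - [0.25, -0.52, 0, 0, 0, 0, 30]
    - [0.25, -0.54, 0, 0, 0, 0, 30]

```text
time: 48.53
tool_pos: [0.5233, 0.0747, 0.292]
ee_rot: [3.135, 0.0, 1.693]
wrist_force: [12.2, 0.4, -2.2]
width: 0.0299
finger_force: 5.4
```

```bash
python3 - <<'E'
from h import *
swing([0.7,0,-.7])
snap('side','side10.png');snap('top','top10.png')
a=cv2.imread('pics/top10.png');b=cv2.imread('pics/side10.png')
cv2.imwrite('pics/c11.png',np.hstack([cv2.resize(a[125:255,130:260],(390,390),interpolation=cv2.INTER_CUBIC),cv2.resize(b[80:180,200:300],(390,390),interpolation=cv2.INTER_CUBIC)]))
E
```

```text
now [-0.0755 -0.0871] th 0.714 r 0.1152
0.7 -0.01 0.01
0 -0.28 0.75
-0.7 -0.01 1.5
```

View pics/c11.png

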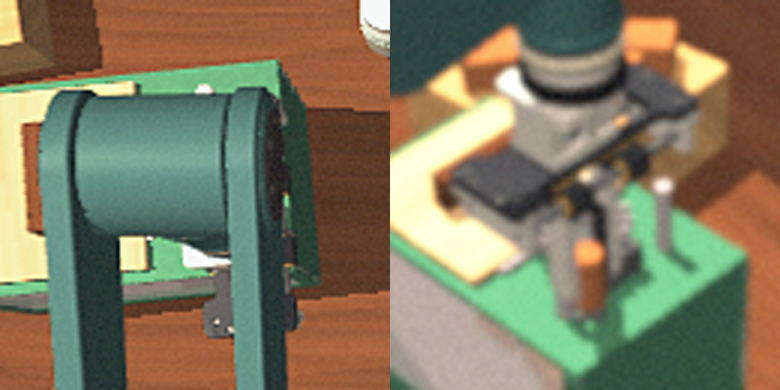

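The drive works: grip at c11 (592,275) at the +0.7 stop, about 4 N while driving and 12 N at the stop. Two more full cycles.

Emit:
servo_tool:
  plan:
    - [-0.07, 0.11, 0, 0, 0, 0, 30]
    - [-0.18, 0.31, 0, 0, 0, 0, 30]
    - [-0.25, 0.53, 0, 0, 0, 0, 30]
    - [-0.28, 0.76, 0, 0, 0, 0, 30]

```text
time: 48.97
tool_pos: [0.6005, 0.0553, 0.2918]
ee_rot: [-3.139, -0.001, 1.693]
wrist_force: [-0.6, -2.2, 0.1]
width: 0.0302
finger_force: 0.7
```

Emit:
servo_tool:
  plan:
    - [0.02, 0.23, 0, 0, 0, 0, 30]
    - [0.09, 0.45, 0, 0, 0, 0, 30]
    - [0.2, 0.65, 0, 0, 0, 0, 30]
    - [0.27, 0.75, 0, 0, 0, 0, 30]
    - [0.27, 0.75, 0, 0, 0, 0, 30]

```text
time: 49.38
tool_pos: [0.6726, 0.0937, 0.2895]
ee_rot: [-3.137, -0.002, 1.696]
wrist_force: [0.2, -0.2, 0.3]
width: 0.0296
finger_force: 0.0
```

Emit:
servo_tool:
  plan:
    - [-0.07, -0.09, 0, 0, 0, 0, 30]
    - [-0.13, -0.19, 0, 0, 0, 0, 30]
    - [-0.18, -0.29, 0, 0, 0, 0, 30]
    - [-0.22, -0.4, 0, 0, 0, 0, 30]
    - [-0.25, -0.51, 0, 0, 0, 0, 30]
    - [-0.27, -0.63, 0, 0, 0, 0, 30]
    - [-0.27, -0.75, 0, 0, 0, 0, 30]

```text
time: 49.97
tool_pos: [0.6011, 0.0538, 0.2913]
ee_rot: [3.14, 0.002, 1.691]
wrist_force: [3.8, -2.2, -2.2]
width: 0.03
finger_force: 2.1
```

Emit:
servo_tool:
  plan:
    - [0.01, -0.12, 0, 0, 0, 0, 30]
    - [0.02, -0.23, 0, 0, 0, 0, 30]
    - [0.05, -0.34, 0, 0, 0, 0, 30]
    - [0.09, -0.45, 0, 0, 0, 0, 30]
    - [0.14, -0.55, 0, 0, 0, 0, 30]
    - [0.2, -0.65, 0, 0, 0, 0, 30]
    - [0.27, -0.75, 0, 0, 0, 0, 30]
    - [0.27, -0.76, 0, 0, 0, 0, 30]

```text
time: 50.63
tool_pos: [0.5234, 0.0734, 0.2923]
ee_rot: [3.134, 0.001, 1.693]
wrist_force: [9.5, -1.7, -2.4]
width: 0.0302
finger_force: 5.1
```

Emit:
servo_tool:
  plan:
    - [-0.07, 0.11, 0, 0, 0, 0, 30]
    - [-0.18, 0.31, 0, 0, 0, 0, 30]
    - [-0.25, 0.53, 0, 0, 0, 0, 30]
    - [-0.28, 0.76, 0, 0, 0, 0, 30]

```text
time: 50.97
tool_pos: [0.6002, 0.0545, 0.292]
ee_rot: [-3.139, -0.001, 1.693]
wrist_force: [0.1, -0.0, 0.3]
width: 0.0299
finger_force: 0.5
```

Emit:
servo_tool:
  plan:
    - [0.02, 0.23, 0.02, 0, 0, 0, 30]
    - [0.09, 0.45, 0.04, 0, 0, 0, 30]
    - [0.2, 0.65, 0.04, 0, 0, 0, 30]
    - [0.27, 0.75, 0.04, 0, 0, 0, 30]
    - [0.27, 0.75, 0.04, 0, 0, 0, 30]

```text
time: 51.38
tool_pos: [0.6724, 0.0929, 0.2857]
ee_rot: [-3.137, -0.002, 1.696]
wrist_force: [-0.1, 0.2, -0.5]
width: 0.0298
finger_force: 0.0
```

Emit:
servo_tool:
  plan:
    - [-0.07, -0.09, 0, 0, 0, 0, 30]
    - [-0.13, -0.19, 0, 0, 0, 0, 30]
    - [-0.18, -0.29, 0, 0, 0, 0, 30]
    - [-0.22, -0.4, 0, 0, 0, 0, 30]
    - [-0.25, -0.51, 0, 0, 0, 0, 30]
    - [-0.27, -0.63, 0, 0, 0, 0, 30]
    - [-0.27, -0.75, 0, 0, 0, 0, 30]

```text
time: 51.97
tool_pos: [0.6009, 0.053, 0.2875]
ee_rot: [3.14, 0.002, 1.691]
wrist_force: [5.5, -1.7, -1.2]
width: 0.0301
finger_force: 2.1
```

Emit:
servo_tool:
  plan:
    - [0.01, -0.12, 0, 0, 0, 0, 30]
    - [0.02, -0.23, 0, 0, 0, 0, 30]
    - [0.05, -0.34, 0, 0, 0, 0, 30]
    - [0.09, -0.45, 0, 0, 0, 0, 30]
    - [0.14, -0.55, 0, 0, 0, 0, 30]
    - [0.2, -0.65, 0, 0, 0, 0, 30]
    - [0.27, -0.75, 0, 0, 0, 0, 30]
    - [0.27, -0.76, 0, 0, 0, 0, 30]

```text
time: 52.63
tool_pos: [0.5236, 0.0724, 0.2884]
ee_rot: [3.134, 0.001, 1.693]
wrist_force: [11.1, -2.8, -2.1]
width: 0.0303
finger_force: 5.2
```

```bash
python3 - <<'E'
from h import *
swing([0.7,0])
E
```

```text
now [-0.0755 -0.0894] th 0.701 r 0.117
0.7 0.01 0.01
0 -0.26 0.75
```

Emit:
servo_tool:
  plan:
    - [-0.06, 0.11, 0, 0, 0, 0, 30]
    - [-0.16, 0.31, 0.01, 0, 0, 0, 30]
    - [-0.23, 0.53, 0.02, 0, 0, 0, 30]
    - [-0.26, 0.76, 0.02, 0, 0, 0, 30]

```text
time: 52.97
tool_pos: [0.5999, 0.0556, 0.2858]
ee_rot: [-3.138, -0.001, 1.693]
wrist_force: [-1.0, 0.5, 0.6]
width: 0.0303
finger_force: 0.5
```

Emit:
servo_tool:
  plan:
    - [0.02, 0.23, 0.02, 0, 0, 0, 30]
    - [0.09, 0.45, 0.02, 0, 0, 0, 30]
    - [0.2, 0.65, 0.02, 0, 0, 0, 30]
    - [0.27, 0.75, 0.02, 0, 0, 0, 30]
    - [0.27, 0.75, 0.02, 0, 0, 0, 30]

```text
time: 53.38
tool_pos: [0.6722, 0.0939, 0.2818]
ee_rot: [-3.137, -0.002, 1.696]
wrist_force: [0.2, 1.5, -0.9]
width: 0.0299
finger_force: 0.0
```

Emit:
servo_tool:
  plan:
    - [-0.07, -0.09, 0, 0, 0, 0, 30]
    - [-0.13, -0.19, 0, 0, 0, 0, 30]
    - [-0.18, -0.29, 0, 0, 0, 0, 30]
    - [-0.22, -0.4, 0, 0, 0, 0, 30]
    - [-0.25, -0.51, 0, 0, 0, 0, 30]
    - [-0.27, -0.63, 0, 0, 0, 0, 30]
    - [-0.27, -0.75, 0, 0, 0, 0, 30]

```text
time: 53.97
tool_pos: [0.6007, 0.054, 0.2835]
ee_rot: [3.14, 0.002, 1.691]
wrist_force: [4.3, -2.9, -0.7]
width: 0.0302
finger_force: 2.1
```

Emit:
servo_tool:
  plan:
    - [0.01, -0.12, 0, 0, 0, 0, 30]
    - [0.02, -0.23, 0, 0, 0, 0, 30]
    - [0.05, -0.34, 0, 0, 0, 0, 30]

```text
time: 54.22
tool_pos: [0.566, 0.0552, 0.2838]
ee_rot: [3.14, 0.001, 1.691]
wrist_force: [4.1, -1.6, -1.3]
width: 0.0301
finger_force: 1.8
```

Emit:
servo_tool:
  plan:
    - [0.04, -0.11, 0, 0, 0, 0, 30]
    - [0.09, -0.21, 0, 0, 0, 0, 30]
    - [0.15, -0.31, 0, 0, 0, 0, 30]
    - [0.22, -0.41, 0, 0, 0, 0, 30]
    - [0.22, -0.42, 0, 0, 0, 0, 30]

```text
time: 54.63
tool_pos: [0.5235, 0.0733, 0.2843]
ee_rot: [3.134, 0.001, 1.693]
wrist_force: [10.9, -1.9, -2.6]
width: 0.0304
finger_force: 5.2
```

Emit:
servo_tool:
  plan:
    - [-0.07, 0.11, 0, 0, 0, 0, 30]
    - [-0.18, 0.31, 0.01, 0, 0, 0, 30]
    - [-0.25, 0.53, 0.02, 0, 0, 0, 30]
    - [-0.27, 0.76, 0.02, 0, 0, 0, 30]

```text
time: 54.97
tool_pos: [0.6, 0.0554, 0.2818]
ee_rot: [-3.138, -0.001, 1.693]
wrist_force: [-1.0, -0.5, 0.4]
width: 0.0301
finger_force: 0.5
```

Emit:
servo_tool:
  plan:
    - [0.02, 0.23, 0, 0, 0, 0, 30]
    - [0.09, 0.45, 0, 0, 0, 0, 30]
    - [0.2, 0.65, 0, 0, 0, 0, 30]
    - [0.27, 0.75, 0, 0, 0, 0, 30]
    - [0.27, 0.75, 0, 0, 0, 0, 30]

```text
time: 55.38
tool_pos: [0.6722, 0.0939, 0.2798]
ee_rot: [-3.137, -0.002, 1.696]
wrist_force: [-1.2, 0.3, -0.6]
width: 0.0301
finger_force: 0.0
```

Emit:
servo_tool:
  plan:
    - [-0.07, -0.09, 0, 0, 0, 0, 30]
    - [-0.13, -0.19, 0, 0, 0, 0, 30]
    - [-0.18, -0.29, 0, 0, 0, 0, 30]

```text
time: 55.63
tool_pos: [0.6452, 0.07, 0.2811]
ee_rot: [3.142, -0.001, 1.693]
wrist_force: [4.6, 0.0, -3.9]
width: 0.03
finger_force: 2.5
```

Emit:
servo_tool:
  plan:
    - [-0.04, -0.11, 0, 0, 0, 0, 30]
    - [-0.07, -0.22, 0, 0, 0, 0, 30]
    - [-0.07, -0.22, 0, 0, 0, 0, 30]

```text
time: 55.88
tool_pos: [0.6235, 0.0593, 0.2819]
ee_rot: [3.141, 0.0, 1.692]
wrist_force: [4.6, -1.5, -1.2]
width: 0.03
finger_force: 1.8
```

Emit:
servo_tool:
  plan:
    - [-0.015, -0.12, 0, 0, 0, 0, 30]
    - [-0.02, -0.23, 0, 0, 0, 0, 30]
    - [-0.02, -0.23, 0, 0, 0, 0, 30]

```text
time: 56.13
tool_pos: [0.6018, 0.0547, 0.2821]
ee_rot: [3.139, 0.001, 1.692]
wrist_force: [5.7, -2.1, -1.2]
width: 0.03
finger_force: 2.4
```

Emit:
servo_tool:
  plan:
    - [0.01, -0.12, 0, 0, 0, 0, 30]
    - [0.02, -0.23, 0, 0, 0, 0, 30]
    - [0.02, -0.23, 0, 0, 0, 0, 30]

```text
time: 56.38
tool_pos: [0.5791, 0.0542, 0.2821]
ee_rot: [3.139, 0.001, 1.692]
wrist_force: [5.5, -3.8, -1.2]
width: 0.0301
finger_force: 2.7
```

Emit:
servo_tool:
  plan:
    - [0.03, -0.11, 0, 0, 0, 0, 30]
    - [0.07, -0.22, 0, 0, 0, 0, 30]
    - [0.07, -0.22, 0, 0, 0, 0, 30]

```text
time: 56.63
tool_pos: [0.5568, 0.0586, 0.2822]
ee_rot: [3.138, 0.001, 1.692]
wrist_force: [6.7, -3.1, -3.2]
width: 0.0306
finger_force: 3.1
```

Emit:
servo_tool:
  plan:
    - [0.05, -0.1, 0, 0, 0, 0, 30]
    - [0.05, -0.1, 0, 0, 0, 0, 30]

```text
time: 56.8
tool_pos: [0.5468, 0.0623, 0.2823]
ee_rot: [3.137, 0.002, 1.692]
wrist_force: [7.2, -2.1, -0.8]
width: 0.0301
finger_force: 3.5
```

Emit:
servo_tool:
  plan:
    - [0.06, -0.1, 0, 0, 0, 0, 30]
    - [0.06, -0.1, 0, 0, 0, 0, 30]

```text
time: 56.97
tool_pos: [0.5364, 0.067, 0.2823]
ee_rot: [3.136, 0.002, 1.692]
wrist_force: [7.5, -4.1, -1.0]
width: 0.0301
finger_force: 3.8
```

Emit:
servo_tool:
  plan:
    - [0.07, -0.09, 0, 0, 0, 0, 30]
    - [0.07, -0.1, 0, 0, 0, 0, 30]

```text
time: 57.13
tool_pos: [0.5263, 0.0729, 0.2823]
ee_rot: [3.135, 0.002, 1.692]
wrist_force: [11.3, -2.5, -2.1]
width: 0.0301
finger_force: 5.1
```

Emit:
servo_tool:
  plan:
    - [-0.07, 0.1, 0, 0, 0, 0, 30]
    - [-0.18, 0.3, 0, 0, 0, 0, 30]
    - [-0.25, 0.52, 0, 0, 0, 0, 30]
    - [-0.27, 0.75, 0, 0, 0, 0, 30]

```text
time: 57.47
tool_pos: [0.602, 0.0549, 0.2821]
ee_rot: [-3.139, -0.001, 1.692]
wrist_force: [-1.0, 0.1, 0.0]
width: 0.0301
finger_force: 0.3
```

Emit:
servo_tool:
  plan:
    - [0.02, 0.23, 0, 0, 0, 0, 30]
    - [0.09, 0.45, 0, 0, 0, 0, 30]
    - [0.2, 0.65, 0, 0, 0, 0, 30]
    - [0.27, 0.75, 0, 0, 0, 0, 30]
    - [0.27, 0.75, 0, 0, 0, 0, 30]

```text
time: 57.88
tool_pos: [0.6738, 0.093, 0.2798]
ee_rot: [-3.137, -0.002, 1.695]
wrist_force: [-0.6, 0.4, 0.0]
width: 0.0305
finger_force: 0.0
```

Emit:
servo_tool:
  plan:
    - [-0.07, -0.09, 0, 0, 0, 0, 30]
    - [-0.13, -0.19, 0, 0, 0, 0, 30]
    - [-0.13, -0.19, 0, 0, 0, 0, 30]

```text
time: 58.13
tool_pos: [0.6545, 0.0751, 0.2824]
ee_rot: [-3.14, -0.0, 1.692]
wrist_force: [0.1, 0.5, -0.2]
width: 0.03
finger_force: 0.0
```

Emit:
servo_tool:
  plan:
    - [-0.05, -0.1, 0, 0, 0, 0, 30]
    - [-0.05, -0.1, 0, 0, 0, 0, 30]

```text
time: 58.3
tool_pos: [0.6457, 0.0692, 0.2826]
ee_rot: [-3.141, -0.0, 1.692]
wrist_force: [-0.5, 0.1, -0.6]
width: 0.0299
finger_force: 0.0
```

Emit:
servo_tool:
  plan:
    - [-0.04, -0.11, 0, 0, 0, 0, 30]
    - [-0.04, -0.11, 0, 0, 0, 0, 30]

```text
time: 58.47
tool_pos: [0.637, 0.0644, 0.2822]
ee_rot: [3.138, -0.0, 1.692]
wrist_force: [5.1, 0.5, -0.7]
width: 0.0302
finger_force: 2.1
```

Emit:
servo_tool:
  plan:
    - [-0.03, -0.11, 0, 0, 0, 0, 30]
    - [-0.03, -0.11, 0, 0, 0, 0, 30]

```text
time: 58.63
tool_pos: [0.6276, 0.0595, 0.282]
ee_rot: [3.137, 0.001, 1.691]
wrist_force: [6.6, -0.6, -1.1]
width: 0.03
finger_force: 3.3
```

Emit:
servo_tool:
  plan:
    - [-0.02, -0.11, 0, 0, 0, 0, 30]
    - [-0.02, -0.11, 0, 0, 0, 0, 30]

```text
time: 58.8
tool_pos: [0.6173, 0.0556, 0.2819]
ee_rot: [3.136, 0.003, 1.691]
wrist_force: [7.9, -2.8, -2.1]
width: 0.0301
finger_force: 3.7
```

Emit:
servo_tool:
  plan:
    - [-0.01, -0.11, 0, 0, 0, 0, 30]
    - [-0.01, -0.11, 0, 0, 0, 0, 30]

```text
time: 58.97
tool_pos: [0.6067, 0.0529, 0.2818]
ee_rot: [3.136, 0.003, 1.69]
wrist_force: [8.4, -3.9, -2.7]
width: 0.03
finger_force: 3.9
```

Emit:
servo_tool:
  plan:
    - [0, -0.11, 0, 0, 0, 0, 30]
    - [0, -0.11, 0, 0, 0, 0, 30]

```text
time: 59.13
tool_pos: [0.5959, 0.0516, 0.2819]
ee_rot: [3.136, 0.004, 1.69]
wrist_force: [9.3, -3.6, -2.5]
width: 0.0299
finger_force: 4.0
```

Emit:
servo_tool:
  plan:
    - [0.01, -0.11, 0, 0, 0, 0, 30]
    - [0.01, -0.11, 0, 0, 0, 0, 30]

```text
time: 59.3
tool_pos: [0.5849, 0.0513, 0.2819]
ee_rot: [3.135, 0.004, 1.69]
wrist_force: [8.4, -3.6, -3.2]
width: 0.0304
finger_force: 4.1
```

Emit:
servo_tool:
  plan:
    - [0.02, -0.11, 0, 0, 0, 0, 30]
    - [0.02, -0.11, 0, 0, 0, 0, 30]

```text
time: 59.47
tool_pos: [0.5738, 0.0521, 0.282]
ee_rot: [3.135, 0.004, 1.69]
wrist_force: [9.6, -3.2, -2.3]
width: 0.03
finger_force: 4.2
```

Emit:
servo_tool:
  plan:
    - [0.03, -0.11, 0, 0, 0, 0, 30]
    - [0.03, -0.11, 0, 0, 0, 0, 30]

```text
time: 59.63
tool_pos: [0.5627, 0.0538, 0.2821]
ee_rot: [3.135, 0.004, 1.69]
wrist_force: [9.7, -4.0, -2.8]
width: 0.0299
finger_force: 4.3
```

Emit:
servo_tool:
  plan:
    - [0.05, -0.1, 0, 0, 0, 0, 30]
    - [0.05, -0.1, 0, 0, 0, 0, 30]

```text
time: 59.8
tool_pos: [0.5524, 0.0576, 0.2822]
ee_rot: [3.134, 0.004, 1.69]
wrist_force: [10.8, -4.1, -2.3]
width: 0.0307
finger_force: 4.5
```

Emit:
servo_tool:
  plan:
    - [0.06, -0.1, 0, 0, 0, 0, 30]
    - [0.06, -0.1, 0, 0, 0, 0, 30]

```text
time: 59.97
tool_pos: [0.5458, 0.0605, 0.2822]
ee_rot: [3.124, 0.009, 1.688]
wrist_force: [22.5, -8.4, -4.9]
width: 0.0302
finger_force: 9.9
```

Emit:
servo_tool:
  plan:
    - [0.07, -0.09, 0, 0, 0, 0, 30]
    - [0.07, -0.1, 0, 0, 0, 0, 30]

```text
time: 60.13
tool_pos: [0.5397, 0.0635, 0.2823]
ee_rot: [3.114, 0.015, 1.684]
wrist_force: [35.4, -14.0, -8.8]
width: 0.0301
finger_force: 16.4
```

```bash
python3 - <<'E'
from h import *
swing([.7,0])
E
```

```text
now [-0.0606 -0.1002] th 0.544 r 0.1171
0.7 0.12 -0.14
0 -0.15 0.61
```

The force jumped to 38 N at θ≈0.54, short of the end stop, so the strap is tight. Unload, open, rise and check.

Emit:
servo_tool:
  plan:
    - [-0.04, 0.05, 0, 0, 0, 0, 30]
    - [-0.07, 0.09, 0, 0, 0, 0, 40]
    - [-0.07, 0.09, 0, 0, 0, 0, 46]
    - [-0.07, 0.09, 0, 0, 0, 0, 46]
    - [-0.07, 0.09, 0, 0, 0, 0, 46]

```text
time: 60.55
tool_pos: [0.5422, 0.0608, 0.2823]
ee_rot: [3.133, 0.006, 1.689]
wrist_force: [11.0, -6.3, -1.5]
width: 0.0457
finger_force: 4.9
```

Emit:
servo_tool:
  plan:
    - [0, 0, -0.2, 0, 0, 0, 46]
    - [0, 0, -0.5, 0, 0, 0, 46]
    - [0, 0, -0.8, 0, 0, 0, 46]
    - [0, 0, -1, 0, 0, 0, 46]
    - [0, 0, -1, 0, 0, 0, 46]

```text
time: 60.97
tool_pos: [0.5389, 0.0639, 0.3874]
ee_rot: [3.133, 0.0, 1.693]
wrist_force: [-0.5, 0.2, 0.9]
width: 0.0457
finger_force: 0.0
```

Emit:
servo_tool:
  plan:
    - [-0.2, -0.3, 0, 0, 0, 0, 46]
    - [-0.2, -0.6, 0, 0, 0, 0, 46]
    - [-0.2, -1, 0, 0, 0, 0, 46]
    - [-0.2, -1, 0, 0, 0, 0, 46]
    - [-0.2, -1, 0, 0, 0, 0, 46]

```text
time: 61.38
tool_pos: [0.4395, 0.0317, 0.3814]
ee_rot: [3.141, -0.0, 1.692]
wrist_force: [0.2, 0.4, 0.6]
width: 0.0456
finger_force: 0.0
```

Emit:
servo_tool:
  plan:
    - [-1, -0.5, 0, 0, 0, 0, 46]
    - [-1, -0.5, 0, 0, 0, 0, 46]
    - [-1, -0.5, 0, 0, 0, 0, 46]
    - [-1, -0.5, 0, 0, 0, 0, 46]
    - [-1, -0.5, 0, 0, 0, 0, 46]

```text
time: 61.8
tool_pos: [0.4043, -0.0747, 0.3807]
ee_rot: [-3.141, -0.001, 1.69]
wrist_force: [1.1, 0.3, -0.2]
width: 0.0459
finger_force: 0.0
```

```bash
python3 - <<'E'
from h import *
o=robot.get_obs();print(o['time'],cur(),o['wrist_force'])
for n in("top","side"): snap(n,n+"11.png")
a=cv2.imread('pics/top11.png');b=cv2.imread('pics/side11.png')
cv2.imwrite('pics/c12.png',np.hstack([cv2.resize(a[120:260,100:240],(400,400),interpolation=cv2.INTER_CUBIC),cv2.resize(b[70:200,170:300],(400,400),interpolation=cv2.INTER_CUBIC)]))
E
```

```text
61.8 [ 0.40430656 -0.07466183  0.38066982  1.68977292] [ 1.09492821  0.29838912 -0.24370887]
```

View pics/c12.png

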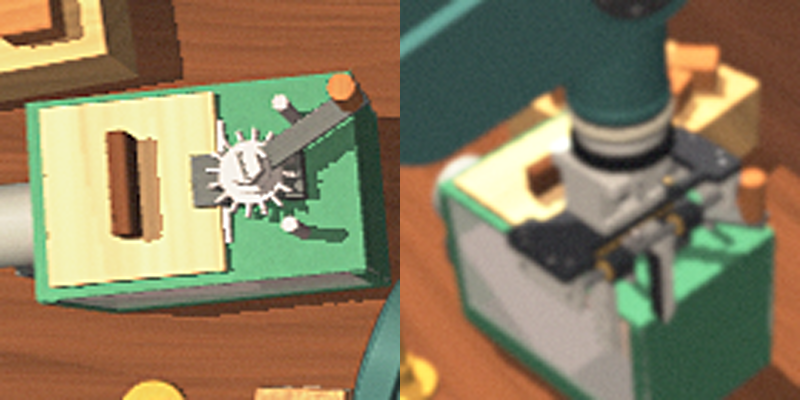

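The handle has kicked back to about -0.6 (grip at c12 (343,87)); the cover is still square against the rib. I'll measure how far the grip sank, numerically, with the same segmentation before and after.

```bash
python3 - <<'E'
from h import *
def blob(f,c,w=9):
    im=cv2.cvtColor(cv2.imread('pics/'+f),cv2.COLOR_BGR2HSV);x,y=map(int,c)
    s=im[y-w:y+w+1,x-w:x+w+1].astype(int)
    m=((s[...,0]>5)&(s[...,0]<20)&(s[...,1]>150)&(s[...,2]>150)).astype(np.uint8)
    n,l,st,ce=cv2.connectedComponentsWithStats(m);k=1+np.argmax(st[1:,4]);return ce[k]+np.array([x-w,y-w]),st[k]+np.array([x-w,y-w,0,0,0])
for t,s,ct,cs in(('top8.png','side8.png',(226,180),(270,145)),('top6.png','side6.png',(227,180),(270,145)),('top11.png','side11.png',(220,150),(284,132))):
    a,sa=blob(t,ct);b,sb=blob(s,cs)
    best=[]
    for z in np.arange(.24,.33,.0005):
        P=px2w('top',[a],z)[0];q=w2px('side',[P-[0,0,.02]])[0];best.append((np.linalg.norm(q-b),z,P,q))
    d,z,P,q=min(best,key=lambda v:v[0]); print(t,a,sa,b,sb,'z',z,'res',d,P)
    l=P[:2]-hop(0,-.05);c,s_=np.cos(HY),np.sin(HY);l=np.array([c*l[0]+s_*l[1],-s_*l[0]+c*l[1]]);print(np.hypot(*l),np.arctan2(-l[0],-l[1]))
E
```

```text
top8.png [226.16       178.70666667] [222 174  10  10  75] [269.45833333 140.875     ] [266 138   7   6  24] z 0.32350000000000007 res 0.8138973580632861 [0.57944666 0.05469444 0.3235    ]
0.1158679824627821 0.1925959147725624
top6.png [226.10958904 178.76712329] [222 174   9  10  73] [269.38461538 140.53846154] [266 138   7   6  26] z 0.32500000000000007 res 0.8380401377278137 [0.57902657 0.05457569 0.325     ]
0.11601719958531075 0.1961343242453694
top11.png [222.12745098 144.24509804] [211 141  19  13 102] [288.85470085 130.92307692] [281 124  13  18 117] z 0.30300000000000005 res 0.04371058051814702 [0.67121313 0.07144812 0.303     ]
0.12935783028026945 -0.5804490879508666
```

```bash
python3 - <<'E'
from h import *
for z in(.298,.303): 
    P=px2w('top',[(220.05,150.2)],z)[0];l=P[:2]-hop(0,-.05);c,s=np.cos(HY),np.sin(HY);l=np.array([c*l[0]+s*l[1],-s*l[0]+c*l[1]]);print(P,np.hypot(*l),np.arctan2(-l[0],-l[1]))
# intensity check of grip top in side view: print orange mask rows
im=cv2.cvtColor(cv2.imread('pics/side11.png'),cv2.COLOR_BGR2HSV)[118:150,276:296]
for r in range(0,32): print(118+r,''.join('#' if (5<h<18 and s>150 and v>110) else '.' for h,s,v in im[r].astype(int)))
for z in(.300,.311): print(w2px('side',[[*P[:2],z],[*P[:2],z-.05]]))
plan([(.4,.03,.385,1.692),(P[0]-.1,P[1]-.005,.385,1.692),(P[0],P[1],.385,1.692),(P[0],P[1],.282,1.692)])
E
```

```text
[0.65700002 0.07699941 0.298     ] 0.11617308874359726 -0.5177850489074736
[0.65572502 0.07611405 0.303     ] 0.1161340552720019 -0.5044253166161558
118 ..............#..#..
119 ................#...
120 ....................
121 ....................
122 ....................
123 .................###
124 ......######....####
125 ......#######.######
126 ......##############
127 ..........##########
128 ........############
129 .....###############
130 .....###############
131 .....###############
132 .....###############
133 .....###############
134 .....###############
135 .....###############
136 .....###############
137 ......##############
138 ......######...#####
139 ......#####....#####
140 ......#####....#####
141 ..............######
142 ..............######
143 ................####
144 ................####
145 .................###
146 .................###
147 .................###
148 .................###
149 .................###
[[284.06301517 127.77564163]
 [283.8870532  140.60628373]]
[[284.10294014 124.85824062]
 [283.92500554 137.84264004]]
[1.0, 0.079, -0.04] az 0.001 rows 2.4 -> [0.4   0.027 0.385 1.692]
[0.031, 0.002, -0.001] az -0.0 rows 0.1 -> [0.4   0.03  0.385 1.692]
-- wp
[0.138, 1.0, -0.0] az -0.0 rows 2.4 -> [0.498 0.056 0.385 1.692]
[0.083, 0.596, -0.0] az -0.0 rows 1.4 -> [0.556 0.071 0.385 1.692]
-- wp
[-0.071, 0.998, -0.0] az -0.0 rows 2.4 -> [0.656 0.076 0.385 1.692]
-- wp
[0.0, 0.0, 1.0] az -0.0 rows 2.4 -> [0.656 0.076 0.285 1.692]
[0.0, 0.0, 0.03] az -0.0 rows 0.1 -> [0.656 0.076 0.282 1.692]
-- wp
```

The grip has sunk about 11 mm (top at z≈0.300), which agrees with the hard stop: the strap is tight. The robot is clear, so I'm handing in.

```bash
python3 -c "
from bench import robot
print(robot.close_job())"
```

```text
the job is handed in; nothing more can be done
None
```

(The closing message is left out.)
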